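Unclip the battery cover of the handpiece control unit

TASK

Take the snap-in cover off the battery compartment of the white handpiece control unit: press its orange snap tab inward, towards the rib on the cover, until the catch is free, swing that end of the cover up, draw the cover out from under the lip at its other end, and stand it right way up in the middle of the green mat. Do not squeeze the tab hard enough to break it, do not wrench the cover against the unit, do not drop the cover, and leave the crucible, the denture model and the marker where they are.

Things in the scene. Friction and masses are not known exactly. Their poses are not given: they have to be found in the camera images.
- unit: white handpiece control unit, box 150 (x) x 110 (y) x 50 mm high, fixed. Origin: centre of underside; z up; -x is the end with dial and socket, where the snap tab is; +x the end with the fixed lip. Its top has a battery compartment closed by the cover
- lip (a point): on the unit: middle of the edge of the fixed far lip, at x = +47.5, z = 48.4 mm in the unit's frame (lip from z = 46.8 to 50 mm). The cover's two tongues reach 4.5 mm under it with 0.8 mm to spare above them. The cover turns about this edge (about the unit's y) when its tab end is raised
- cover: loose dark grey cover, plate 92 (x) x 60 (y) x 4 mm, about 105 g. Origin: centre of its top face, flush with the unit's top (z = 50 mm there), axes parallel to the unit's when snapped in. Feet reach 20 mm below the top face, so it stands level. To remove: tab pressed, turn about the lip 0.28 rad, tab end up, draw 12 mm to -x, lift; lifting level jams. Over 40 N on the unit is wrenching
- rib (a point): on the cover: middle of the +x face (x = -11 mm in the cover's frame), 14 mm above the top face, of a rigid thumb rib 5 x 26 mm and 24 mm high; the place for the finger opposite the tab
- tab: orange snap tab, springy leaf 20 mm wide at the cover's -x end. Origin: its bend (hinge along y), x = -50.5, z = -18 mm in the cover's frame; z runs up the leaf. A nose 13 mm above the bend catches under the strike plate with 2 mm of play. On its top sits a round thumb bead 10 mm diameter, 22 mm long, axis along y, 34 mm above the bend. Springs back when let go; breaks if pressed with over 20 N
- thumb (a point): on the tab: mean place of the bead's outer side, x = -59.5, z = 16 mm in the cover's frame; press towards +x. The bead is screwed in or out by up to 4 mm, unmeasured. It resists 3 N at rest, frees at 5 to 12 N (5 to 12 mm in), stops at 13 mm, 10 to 14 N. 48.5 +- 4 mm from rib: one grasp over both, along the unit's x, presses the tab and holds the cover. Keep the other finger at the rib
- cover_near (a point): middle of the top edge of the cover at its tab end (x = -46 mm in the cover's frame)
- cover_far (a point): middle of the top edge of the cover at its tongue end (x = +46 mm in the cover's frame)
- mat: green mat 170 (x) x 150 (y) x 3 mm lying fixed on the worktop. Origin: centre of its underside
- crucible: loose bystander: small beige crucible, 51 mm wide, 40 mm high. Origin: centre of its underside
- denture_base: loose bystander: denture model with pink gums, 53 x 71 x 27 mm. Origin: centre of its underside
- marker: loose bystander: white and green marker lying down, 135 mm long. Origin: underside below its middle
- strike_mid (a point): on the unit: middle of the steel strike plate that holds down the nose of the tab; it stands 1 mm above the unit's top (to z = 51 mm, |y| < 14.5 mm). The plate is adjustable and its setting is not measured: the nose bites 2 to 3.5 mm under it, so how far the tab must be pressed differs from case to case and must be felt
Not all that is in view belongs to the job. Several things have the shape of the cover; the one meant has the colours described above.

How it is judged:
By the outcome, as a careful person would: the job done as asked, in the order asked, and still so for the second after the job is handed in, with the robot touching nothing.
It also fails if it takes over 48 s, if anything falls off the work surface, if the arm or the gripper's body presses on something with over 40 N, if the wrist force passes 120 N, or if a joint passes its speed limit or range.

ROBOT

A 6-joint arm with a two-finger parallel gripper is mounted at the origin on a cart in front of the work surface, level with it; the furniture and walls round the work are solid. World frame = base frame: x ahead of the robot, y to its left, z up, the work surface at z = 0. Lengths are in mm, angles in rad, forces in N, time in s.
With the tool pointing down it reaches from about 350 to 875 mm from the base axis. Payload 4.2 kg.
Tool frame: the origin (TCP) lies on the centre line of the jaws, within the pads' length; the fingertips stand 22 mm ahead of it and the grasp point (between the pads) lies 3 mm ahead of it (arm.nose_length is the distance from the TCP to the fingertips, in mm); z points along the fingers, x is the direction in which the jaws open and shut, and the axes are right-handed (so a half turn about z gives the same grasp; the last joint's range is limited). The gripper opens to 85 mm and grips with 20 to 120 N. Pads are 22 mm wide; open, the fingers measure 114 mm over their backs; the gripper's body (76 mm by 85 mm) begins 54 mm behind the grasp point. The pads swing forward as they close: fully open they stand 13 mm farther back than shut.
Start: joints at [1.453, 0.385, 0.008, 0, -1.194, -0.259], TCP at [229.934, 581.145, 253.312] pointing down, gripper open.
Joint ranges: [-3.14, 3.14], [-1.21, 2.06], [-1.07, 1.41], [-3.16, 2.05], [-2.99, -0.16], [-3.1, 3.1]. Speed limits (rad/s): [2.79, 2.79, 3.14, 3.14, 3.14, 3.14].

INTERFACE

Orientations are given as a unit quaternion [x, y, z, w].
In Python, from bench import telemetry, get_image, workorder, nets, arm gives the robot as it stands.
- The arm moves only by the tool apply_moves, never from a script. Its argument "steps" is a list of rows, each an object with "hand": the opening, from 0 (shut) to 1 (fully open); "xyz": the shift along the tool's x, y, z in cm, a list of three; "delta_rot": the turn, a rotation vector about the tool's x, y, z in rad, a list of three. In form: [{"hand": hand, "xyz": [x, y, z], "delta_rot": [wx, wy, wz]}, ...]. A call has 1 to 12 rows; each row is the pose to reach, as a shift and turn from the pose commanded when the call began, along the tool's axes at that moment; what a row does not reach only later rows make up. A row lasts 1/12 s, in which the tool goes at most 41.7 mm and 7.16 degrees, less where a joint would pass 70% of its speed; a pose out of reach is approached as far as the arm can. A call with a gripper value outside its range is refused whole. The fingers move at their own pace and stop on an object; the grip force is fixed at half the most. Time passes only in rows, so rows that repeat a pose let the fingers close. It gives the time, the measured TCP pose, the force and the opening at its end, in the units of the state.
- telemetry.read_state(): the state, without advancing time (a new reading comes with each control period).
- get_image(name): name is "scene" or "top" or "wrist"; returns a dict with "frame" (480x640x3 uint8, blue, green, red), "fx", "fy", "cx", "cy" (pixels), "origin" and "orientation" of the camera in the world. Camera axes: x right, y down, z forward; pixel columns grow to the right and rows downward; lengths in mm; the calibration is good to about 2 mm. The wrist camera is an equidistant fisheye: a pixel r from the principal point sees the ray r / f radians off the axis. A picture is of the moment at which its call begins. There is no depth.
- workorder.job_done(): hands the job in, once; it reports no verdict.
Trained networks look in a picture, given as the dict that the camera call returned (one of the last four; its "shot" number tells which), for a name from the list of things; names that differ only in an ending like _2 or _b are one class to them, and where a whole thing is asked for, a point or a joint stands for the part that bears it (a point fixed in the world has none). Each returns a list of dicts, best first, with "confidence" (0 to 1); they miss things now and then, are a little off and sometimes report something else, mostly with a low value. They report only what shows in the picture. A call takes as long as a camera call. They do not tell look-alikes from the thing itself.
- nets.recognise(picture, label): "xyz" ([x, y, z] in mm, in world coordinates, good to about 4 mm: the middle of the surface that is visible of it).
- nets.outline_of(picture, label): "pixels" (480x640 bool, what is visible of it).
- nets.pinpoint(picture, label): "xyz" ([x, y, z] in mm, in world coordinates, good to about 4 mm: a listed point, or the origin of a listed thing).
The state is a dict: "clock": time; "joints": joint angles; "joint_vel": joint speeds; "joint_efforts": joint torques, N m; "position": TCP position; "ee_rot": TCP orientation; "contact_force": force on the tool from outside, world axes, zero at the start; "wrist_torque": the same for the moment, N m; "gripper_width": finger opening in mm.
Only numpy, scipy, OpenCV 4.12 (cv2) and the standard library are available. Lean on these libraries where they do the work, as an engineer would, in place of code of your own. Each camera call takes 0.05 s, during which the arm holds its last target.

## Working session

There is one attempt and no reset: what is moved stays moved. The work goes in short steps, Python scripts to look and compute and a tool call to move; the robot and the scene stay as the last step left them, time stands still between calls to the robot, and variables do not carry over. Pictures are saved under pics/ and viewed, and the job is handed in when it is done.

Besides the shell and the picture viewer there is one more tool, called after "Emit:" in YAML: its name, and indented under it one key for each argument. apply_moves: Moves the arm, as the interface text tells. Its arguments: {"type":"object","properties":{"steps":{"type":"array"}},"required":["steps"]}

```bash
ls; mkdir -p pics
python3 - <<'E'
from bench import telemetry,get_image,nets,arm
import cv2
print(telemetry.read_state(), arm.nose_length)
for n in ["scene","top","wrist"]:
    p=get_image(n); cv2.imwrite(f"pics/a_{n}.png",p["frame"])
    print(n,p["fx"],p["cx"],p["cy"],p["origin"],p["orientation"])
    for l in ["unit","cover","tab","lip","rib","thumb","cover_near","cover_far","mat","strike_mid","crucible","denture_base","marker"]:
        print(l,[( [round(float(v)) for v in d["xyz"]],round(d["confidence"],2)) for d in nets.pinpoint(p,l)])
E
```

```text
pics
{'clock': 0.0, 'joints': array([ 1.45258724e+00,  3.85551568e-01,  6.61901288e-03, -4.98426929e-04,
       -1.19400161e+00, -2.58607352e-01]), 'joint_vel': array([-0.00036119, -0.00133007,  0.00108493,  0.00121645, -0.00184928,
       -0.00023612]), 'joint_efforts': array([ 9.91149464e-04, -3.92285979e+01,  1.88394821e+01,  4.18592155e+00,
       -4.68757760e-03,  4.49659979e-06]), 'position': array([229.75475995, 580.65702594, 252.22196396]), 'ee_rot': array([-5.62079232e-01,  8.27082669e-01, -6.55096138e-04, -8.75836028e-04]), 'contact_force': array([ 0.00730309, -1.01731055,  0.01087264]), 'wrist_torque': array([0.04076519, 0.02529853, 0.0175058 ]), 'gripper_width': 85.14050859085258} 22.0
scene 615.624869246804 318.6390874546576 231.17837765664072 [  25.49532868 -740.58839434  865.0084693 ] [ 0.86807623 -0.25818836  0.11035924 -0.40939377]
unit [([526, 211, -4], 0.74)]
cover [([525, 215, 48], 0.92), ([352, 319, 19], 0.74), ([513, 42, 20], 0.69)]
tab [([482, 237, 29], 0.64), ([529, -8, 3], 0.43), ([306, 307, -2], 0.4)]
lip [([572, 195, 45], 0.83)]
rib [([519, 220, 61], 0.95),
[... 1118 characters left out ...]
0], 0.72), ([528, 219, 54], 0.28)]
cover_far [([399, 327, 20], 0.82), ([501, 81, 23], 0.69)]
mat [([484, -162, 0], 0.89)]
strike_mid [([472, 241, 52], 0.82), ([484, -161, 0], 0.46)]
crucible [([392, -4, -3], 0.57)]
denture_base [([680, 63, 2], 0.69), ([570, 193, 52], 0.45)]
marker [([467, 382, 1], 0.7)]
wrist 371.64829954431775 316.58193199677174 243.43499580913254 [307.55202894 551.04897168 373.37804253] [-0.55412764  0.81588848  0.13648833 -0.09294881]
unit []
cover [([350, 316, 21], 0.89)]
tab [([302, 309, 5], 0.64)]
lip []
rib [([340, 316, 29], 0.65)]
thumb [([291, 304, 37], 0.89)]
cover_near [([304, 309, 20], 0.67)]
cover_far []
mat []
strike_mid []
crucible []
denture_base []
marker []
```

View pics/a_scene.png

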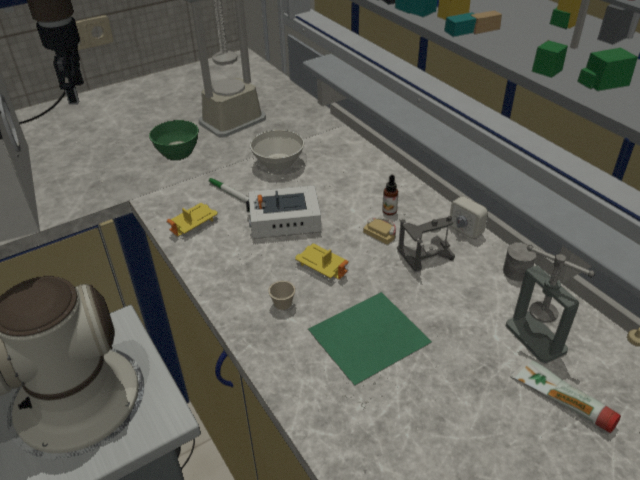

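View pics/a_top.png

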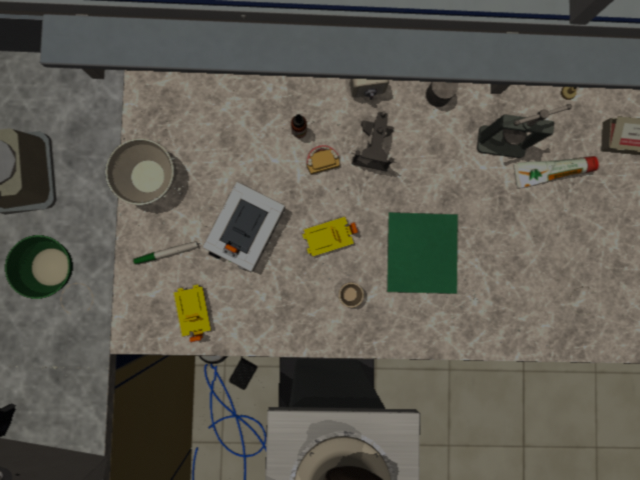

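```bash
cat > h.py <<'E'
import numpy as np,cv2
from scipy.spatial.transform import Rotation as R
TOP=dict(f=491.10975,cx=323.9214,cy=238.48316,o=np.array([441.31877692,82.79725393,1040.43624036]),q=[0.71544872,-0.69770136,0.03496316,-0.0111138])
SC=dict(f=615.62487,cx=318.639,cy=231.178,o=np.array([25.49532868,-740.58839434,865.0084693]),q=[0.86807623,-0.25818836,0.11035924,-0.40939377])
def ray(c,u,v,z):
    d=R.from_quat(c['q']).apply([(u-c['cx'])/c['f'],(v-c['cy'])/c['f'],1]); t=(z-c['o'][2])/d[2]; return c['o']+t*d
def proj(c,p):
    x=R.from_quat(c['q']).inv().apply(np.atleast_2d(p)-c['o']); return np.c_[c['cx']+c['f']*x[:,0]/x[:,2],c['cy']+c['f']*x[:,1]/x[:,2]]
def fproj(p,P):
    x=R.from_quat(p['orientation']).inv().apply(np.atleast_2d(P)-p['origin']); rr=np.hypot(x[:,0],x[:,1]); th=np.arctan2(rr,x[:,2])
    return np.c_[p['cx']+p['fx']*th*x[:,0]/rr,p['cy']+p['fy']*th*x[:,1]/rr]
E
python3 - <<'E'
from h import *
for n,c,b in [("top",TOP,(185,165,310,290)),("scene",SC,(230,170,340,250))]:
    im=cv2.imread(f"pics/a_{n}.png"); x0,y0,x1,y1=b
    s=im[y0:y1,x0:x1]; cv2.imwrite(f"pics/z_{n}.png",cv2.resize(s,None,fx=5,fy=5,interpolation=cv2.INTER_CUBIC))
im=cv2.imread("pics/a_top.png"); s=im[165:290,185:310].astype(int)
m=((s.max(2)-s.min(2)<25)&(s.mean(2)>45)&(s.mean(2)<85)).astype(np.uint8)
m=cv2.morphologyEx(m,cv2.MORPH_OPEN,np.ones((3,3)))
n,l,st,ce=cv2.connectedComponentsWithStats(m)
for i in range(1,n):
    if st[i,4]>200:
        pts=np.argwhere(l==i)[:,::-1]+[185,165]; r=cv2.minAreaRect(pts.astype(np.float32)); print(st[i],r)
        print([ray(TOP,*p,50).round(1) for p in cv2.boxPoints(r)])
E
```

```text
[  37   35   44   53 1154] ((243.41905212402344, 225.7158966064453), (30.49452018737793, 46.792388916015625), 27.255327224731445)
[array([498.8, 260.4,  50. ]), array([584.1, 220.6,  50. ]), array([557.2, 165.1,  50. ]), array([472.1, 205.3,  50. ])]
[ 67  44  40  65 659] ((271.8968200683594, 241.2210235595703), (10.305795669555664, 71.13185119628906), 26.995838165283203)
[array([438.2, 194.4,  50. ]), array([567.7, 133.6,  50. ]), array([558.7, 114.8,  50. ]), array([429.3, 175.8,  50. ])]
```

View pics/z_top.png

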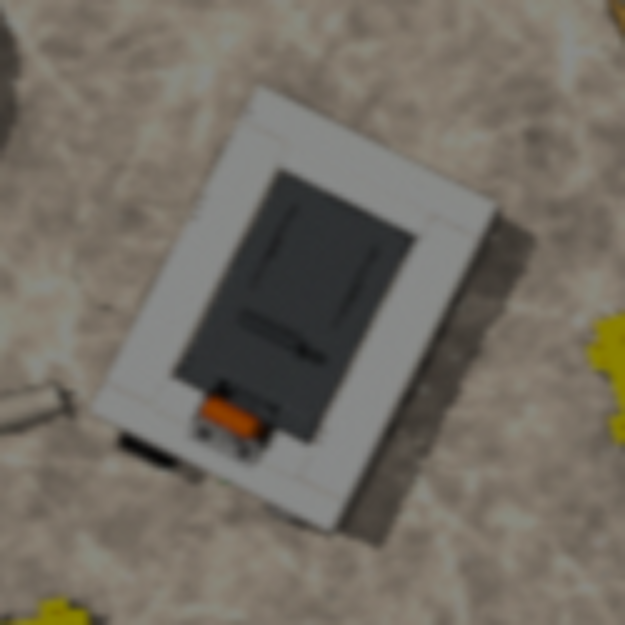

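View pics/z_scene.png

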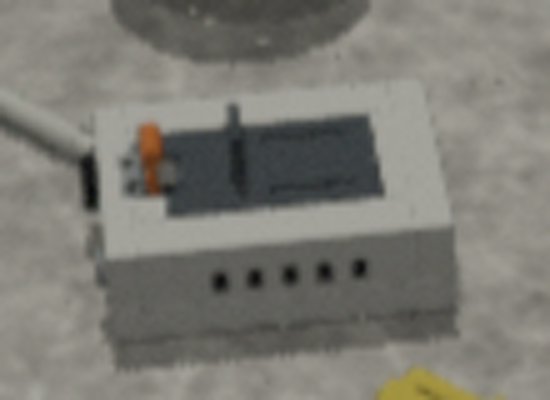

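Run:
```python
from h import *
c=[(260,85),(495,208),(333,528),(95,410)]
P=np.array([ray(TOP,185+u/5-.4,165+v/5-.4,50) for u,v in c]); print(P.round(1),P.mean(0).round(1))
for a,b in [(3,0),(2,1),(0,1),(3,2)]:
    d=P[b]-P[a]; print(np.linalg.norm(d),np.degrees(np.arctan2(d[1],d[0])))
```

```text
[[617.2 229.8  50. ]
 [569.8 133.4  50. ]
 [438.9 194.3  50. ]
 [483.8 290.8  50. ]] [527.4 212.1  50. ]
146.67283904873122 -24.59483484571216
144.34035512537326 -24.982789207789704
107.41307106218181 -116.18678638357063
106.3962547829916 -114.94394081241052
```

```bash
cat >> h.py <<'E'
YAW=np.radians(-25.1); UX=np.array([np.cos(YAW),np.sin(YAW),0]); UY=np.array([-np.sin(YAW),np.cos(YAW),0]); C=np.array([528,212.5,0])
def tgt(x,y,z,tilt=0):  # unit-frame pos, tool x=-UX ; tilt: turn about unit y raising tab end(+)
    Rm=np.c_[-UX,UY,[0,0,-1]]; Rm=R.from_rotvec(UY*tilt).as_matrix()@Rm
    return C+x*UX+y*UY+np.array([0,0,z]),R.from_matrix(Rm)
def rel(p,Rt,st=None):
    from bench import telemetry
    s=st or telemetry.read_state(); R0=R.from_quat(s['ee_rot'])
    return (R0.inv().apply(p-s['position'])/10).round(3),(R0.inv()*Rt).as_rotvec().round(4)
def show():
    from bench import telemetry
    s=telemetry.read_state(); d=s['position']-C; f=s['contact_force']
    print('t',round(s['clock'],2),'unit xyz',(d@UX).round(2),(d@UY).round(2),d[2].round(2),'F(u)',(f@UX).round(2),(f@UY).round(2),f[2].round(2),'w',round(s['gripper_width'],2),'j',s['joints'].round(2),'Rerr',rel(*tgt(0,0,0),s)[1])
    return s
E
python3 -c "
from h import *
show(); print(rel(*tgt(-35,0,170)))"
```

```text
t 2.1 unit xyz -426.27 207.39 253.32 F(u) 0.64 -0.8 0.69 w 85.1 j [ 1.45  0.38  0.01  0.   -1.19 -0.26] Rerr [-0.     0.     1.632]
(array([ 23.093, -37.785,   8.333]), array([-0.   ,  0.   ,  1.632]))
```

Emit:
apply_moves:
  steps:
    - {"hand": 1, "xyz": [23.1, -37.8, 8.3], "delta_rot": [0, 0, 1.632]}
    - {"hand": 1, "xyz": [23.1, -37.8, 8.3], "delta_rot": [0, 0, 1.632]}
    - {"hand": 1, "xyz": [23.1, -37.8, 8.3], "delta_rot": [0, 0, 1.632]}
    - {"hand": 1, "xyz": [23.1, -37.8, 8.3], "delta_rot": [0, 0, 1.632]}
    - {"hand": 1, "xyz": [23.1, -37.8, 8.3], "delta_rot": [0, 0, 1.632]}
    - {"hand": 1, "xyz": [23.1, -37.8, 8.3], "delta_rot": [0, 0, 1.632]}
    - {"hand": 1, "xyz": [23.1, -37.8, 8.3], "delta_rot": [0, 0, 1.632]}
    - {"hand": 0.8, "xyz": [23.1, -37.8, 8.3], "delta_rot": [0, 0, 1.632]}
    - {"hand": 0.75, "xyz": [23.1, -37.8, 8.3], "delta_rot": [0, 0, 1.632]}
    - {"hand": 0.75, "xyz": [23.1, -37.8, 8.3], "delta_rot": [0, 0, 1.632]}
    - {"hand": 0.75, "xyz": [23.1, -37.8, 8.3], "delta_rot": [0, 0, 1.632]}
    - {"hand": 0.75, "xyz": [23.1, -37.8, 8.3], "delta_rot": [0, 0, 1.632]}

```text
clock: 3.1
position: [498.2, 222.7, 168.8]
ee_rot: [0.159, 0.987, -0.001, -0.001]
contact_force: [-0.1, 0.9, 0.1]
gripper_width: 64.1
```

```bash
python3 -c "
from h import *
show(); print(rel(*tgt(-35,0,170)))"
```

```text
t 3.1 unit xyz -31.34 -3.44 168.81 F(u) -0.47 0.83 0.12 w 64.09 j [ 0.72  0.33 -0.31  0.   -0.94 -1.04] Rerr [-0.0029 -0.0012  0.1196]
(array([ 0.323,  0.385, -0.12 ]), array([-0.0029, -0.0012,  0.1196]))
```

Emit:
apply_moves:
  steps:
    - {"hand": 0.75, "xyz": [0.4, 0.36, 2.0], "delta_rot": [0, 0, 0.12]}
    - {"hand": 0.75, "xyz": [0.4, 0.36, 2.0], "delta_rot": [0, 0, 0.12]}
    - {"hand": 0.75, "xyz": [0.4, 0.36, 2.0], "delta_rot": [0, 0, 0.12]}

```text
clock: 3.35
position: [493.3, 231.4, 149.7]
ee_rot: [0.21, 0.978, -0.001, -0.001]
contact_force: [1.1, 0.4, -0.1]
gripper_width: 64.4
```

```bash
python3 -c "
from h import *
from bench import get_image,nets
s=show(); print(rel(*tgt(-36,0,150)))
p=get_image('wrist'); cv2.imwrite('pics/b_wrist.png',p['frame'])
import pickle; pickle.dump({k:v for k,v in p.items()},open('pics/b.pkl','wb'))
for l in ['rib','thumb','cover_far','strike_mid','lip']:
    print(l,[( ((np.array(d['xyz'])-C)@UX).round(1),((np.array(d['xyz'])-C)@UY).round(1),round(float(d['xyz'][2]),1),round(d['confidence'],2)) for d in nets.pinpoint(p,l)])
"
```

```text
t 3.35 unit xyz -39.48 2.42 149.72 F(u) 0.87 0.85 -0.09 w 64.36 j [ 0.74  0.35 -0.33  0.   -0.89 -1.16] Rerr [-0.0023 -0.0009  0.0154]
(array([-0.344, -0.247, -0.028]), array([-0.0023, -0.0009,  0.0154]))
rib [(np.float64(-12.4), np.float64(1.4), 61.6, 0.87), (np.float64(66.3), np.float64(-169.5), 37.0, 0.82), (np.float64(-213.5), np.float64(14.9), 32.3, 0.74)]
thumb [(np.float64(-251.4), np.float64(-18.0), 35.1, 0.77), (np.float64(45.8), np.float64(3.2), 49.9, 0.64)]
cover_far [(np.float64(31.7), np.float64(-130.2), 21.6, 0.92), (np.float64(42.5), np.float64(-0.7), 47.6, 0.79), (np.float64(-167.9), np.float64(49.2), 17.6, 0.58)]
strike_mid [(np.float64(-60.3), np.float64(0.6), 52.0, 0.9)]
lip [(np.float64(44.6), np.float64(0.7), 48.0, 0.63)]
```

View pics/b_wrist.png

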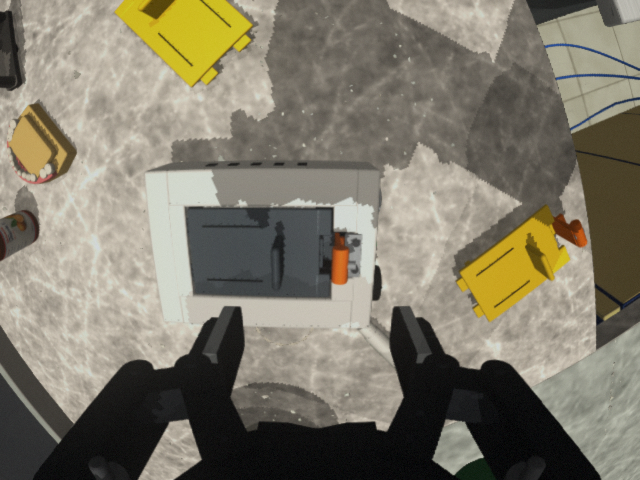

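```bash
python3 -c "
from h import *
import pickle
p=pickle.load(open('pics/b.pkl','rb'))
im=cv2.resize(p['frame'][150:340,130:400],None,fx=2.9,fy=2.9,interpolation=cv2.INTER_CUBIC)
P=lambda x,y,z:C+x*UX+y*UY+np.array([0,0,z])
pts=[P(x,y,50) for x,y in [(-46,30),(-46,-30),(46,30),(46,-30),(-75,55),(-75,-55),(75,55),(75,-55),(-11,13),(-11,-13)]]+[P(-11,13,74),P(-11,-13,74),P(-59.5,11,66),P(-59.5,-11,66),P(-54.5,11,71),P(-54.5,-11,71)]
q=fproj(p,pts); print(q.round(1).tolist())
for u,v in q: cv2.drawMarker(im,(int((u-130+.5)*2.9),int((v-150+.5)*2.9)),(0,0,255),0,12,1)
cv2.imwrite('pics/b2.png',im)
"
```

```text
[[324.6, 294.7], [326.8, 205.6], [190.1, 291.0], [181.1, 205.3], [365.5, 326.8], [376.2, 166.0], [158.0, 319.8], [137.7, 168.1], [271.0, 270.2], [269.9, 231.7], [266.4, 286.1], [264.9, 244.2], [348.3, 278.6], [350.0, 244.1], [340.5, 282.0], [342.0, 246.8]]
```

View pics/b2.png

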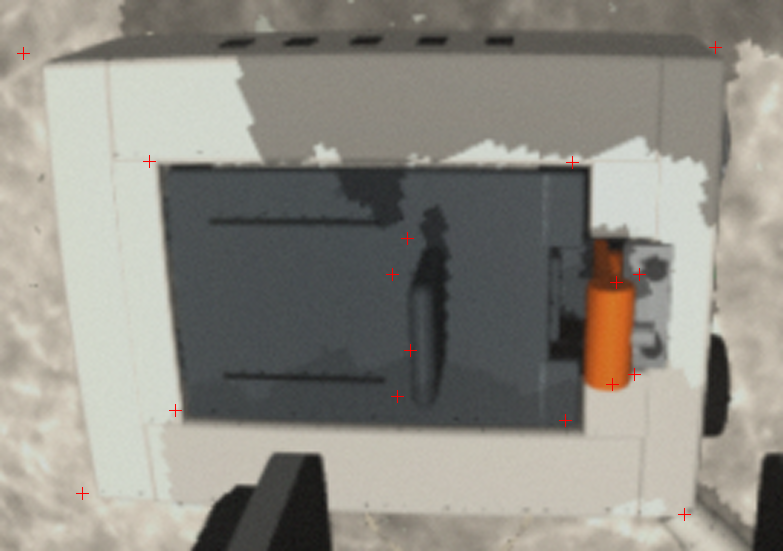

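Emit:
apply_moves:
  steps:
    - {"hand": 0.75, "xyz": [-0.3, -0.25, 2.5], "delta_rot": [0, 0, 0.015]}
    - {"hand": 0.75, "xyz": [-0.3, -0.25, 2.5], "delta_rot": [0, 0, 0.015]}
    - {"hand": 0.75, "xyz": [-0.3, -0.25, 2.5], "delta_rot": [0, 0, 0.015]}
    - {"hand": 0.75, "xyz": [-0.3, -0.25, 2.5], "delta_rot": [0, 0, 0.015]}
    - {"hand": 0.75, "xyz": [-0.3, -0.25, 2.5], "delta_rot": [0, 0, 0.015]}

```text
clock: 4.07
position: [495.9, 228.9, 126.4]
ee_rot: [0.218, 0.976, 0.001, 0.001]
contact_force: [-0.5, 0.2, -0.3]
gripper_width: 64.1
```

```bash
cat > ov.py <<'E'
from h import *
import pickle,sys
from bench import get_image
n=sys.argv[1]; s=show()
p=get_image('wrist'); pickle.dump(dict(p),open(f'pics/{n}.pkl','wb'))
P=lambda x,y,z:C+x*UX+y*UY+np.array([0,0,z])
pts=[P(x,y,50) for x,y in [(-46,30),(-46,-30),(46,30),(46,-30),(-75,55),(-75,-55),(75,55),(75,-55),(-11,13),(-11,-13)]]+[P(-11,13,74),P(-11,-13,74),P(-59.5,11,66),P(-59.5,-11,66)]
q=fproj(p,pts); print(q.round(1).tolist())
x0,y0=int(q[:,0].min())-30,int(q[:,1].min())-20; x0=max(x0,0);y0=max(y0,0)
k=2.6
im=cv2.resize(p['frame'][y0:y0+225,x0:x0+300],None,fx=k,fy=k,interpolation=cv2.INTER_CUBIC)
print('off',x0,y0)
for u,v in q: cv2.drawMarker(im,(int((u-x0+.5)*k),int((v-y0+.5)*k)),(0,0,255),0,12,1)
cv2.imwrite(f'pics/{n}.png',im)
E
python3 ov.py c
```

```text
t 4.07 unit xyz -36.03 1.24 126.38 F(u) -0.53 0.02 -0.28 w 64.13 j [ 0.73  0.38 -0.36  0.   -0.83 -1.17] Rerr [ 0.0015  0.001  -0.0021]
[[332.1, 313.0], [333.5, 216.7], [185.8, 310.5], [172.8, 218.4], [376.6, 345.7], [387.8, 172.0], [152.8, 340.4], [124.7, 178.3], [273.0, 287.8], [270.9, 246.1], [268.2, 307.4], [265.4, 262.0], [358.4, 297.1], [360.1, 259.7]]
off 94 151
```

View pics/c.png

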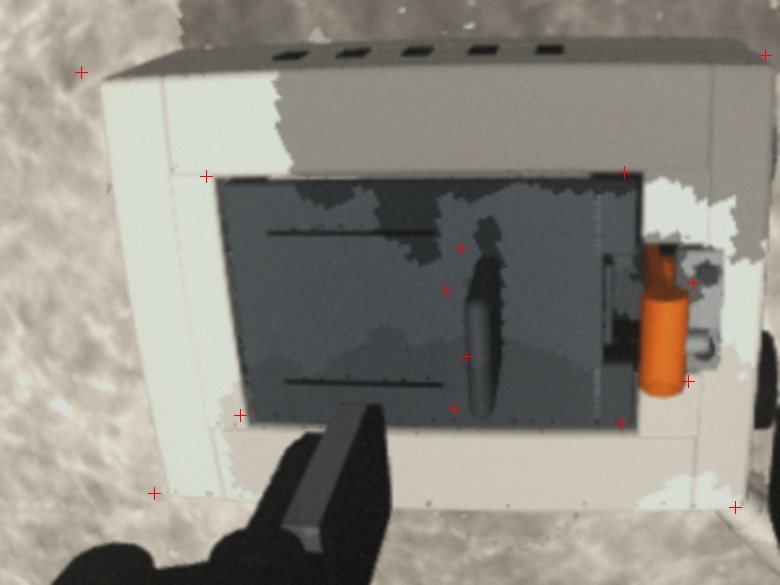

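```bash
python3 -c "
from h import *
import pickle
p=pickle.load(open('pics/c.pkl','rb'))
cv2.imwrite('pics/c_full.png',p['frame'])
Rc=R.from_quat(p['orientation']); print('cam unit',((p['origin']-C)@UX).round(1),((p['origin']-C)@UY).round(1),p['origin'][2])
for u,v in [(94+382/2.6,151+405/2.6),(94+345/2.6,151+405/2.6)]:
    a,b=(u-p['cx'])/p['fx'],(v-p['cy'])/p['fy']; th=np.hypot(a,b); d=Rc.apply([np.sin(th)*a/th,np.sin(th)*b/th,np.cos(th)])
    for yy in (-9.8,1.2,12.2):
        t=(yy-(p['origin']-C)@UY)/(d@UY); q=p['origin']+t*d; print(yy,((q-C)@UX).round(1),q[2].round(1))
"
```

```text
cam unit -37.0 -82.3 246.31741825393598
-9.8 -5.9 115.1
1.2 -1.2 95.1
12.2 3.5 75.2
-9.8 0.0 115.3
1.2 5.7 95.5
12.2 11.3 75.6
```

View pics/c_full.png

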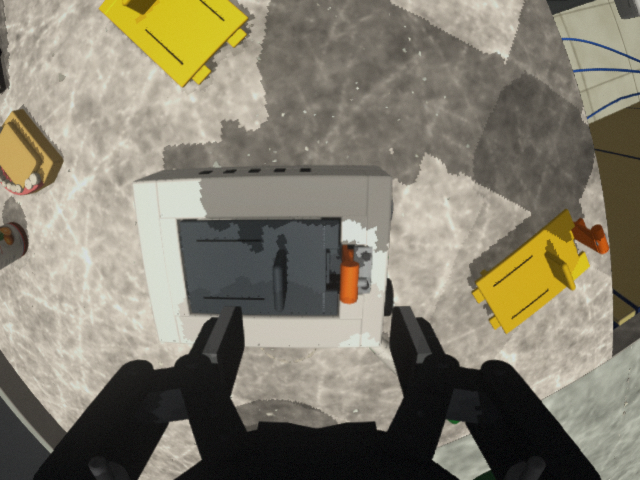

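Emit:
apply_moves:
  steps:
    - {"hand": 0.75, "xyz": [-0.08, 0, 3], "delta_rot": [0, 0, 0]}
    - {"hand": 0.75, "xyz": [-0.08, 0, 4.5], "delta_rot": [0, 0, 0]}
    - {"hand": 0.72, "xyz": [-0.08, 0, 5.4], "delta_rot": [0, 0, 0]}
    - {"hand": 0.7, "xyz": [-0.08, 0, 5.4], "delta_rot": [0, 0, 0]}
    - {"hand": 0.7, "xyz": [-0.08, 0, 5.4], "delta_rot": [0, 0, 0]}

```text
clock: 4.53
position: [496.5, 228.3, 71.7]
ee_rot: [0.218, 0.976, 0.0, 0.0]
contact_force: [0.2, -1.1, 0.6]
gripper_width: 59.8
```

```bash
python3 ov.py d; python3 -c "
import pickle,cv2
cv2.imwrite('pics/d_full.png',pickle.load(open('pics/d.pkl','rb'))['frame'])"
```

```text
t 4.53 unit xyz -35.22 0.99 71.75 F(u) 0.65 -0.91 0.59 w 59.81 j [ 0.73  0.46 -0.41  0.   -0.71 -1.17] Rerr [ 0.0003  0.0005 -0.0023]
[[337.9, 369.3], [341.2, 251.9], [156.0, 362.1], [131.9, 251.8], [391.9, 404.2], [414.8, 192.3], [121.0, 392.1], [72.3, 199.8], [262.3, 340.0], [258.2, 289.4], [254.9, 372.4], [249.1, 317.7], [373.1, 356.8], [377.0, 311.5]]
off 42 172
```

View pics/d_full.png

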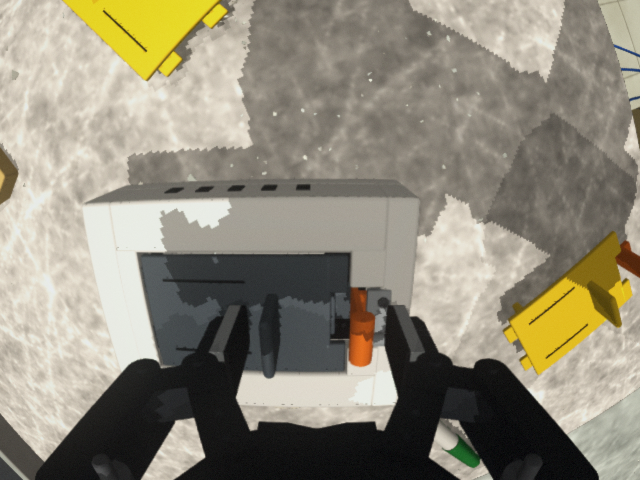

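Emit:
apply_moves:
  steps:
    - {"hand": 0.66, "xyz": [0.15, 0, 0], "delta_rot": [0, 0, 0]}
    - {"hand": 0.62, "xyz": [0.3, 0, 0], "delta_rot": [0, 0, 0]}
    - {"hand": 0.62, "xyz": [0.35, 0, 0], "delta_rot": [0, 0, 0]}
    - {"hand": 0.62, "xyz": [0.35, 0, 0], "delta_rot": [0, 0, 0]}

```text
clock: 4.92
position: [493.0, 229.8, 71.9]
ee_rot: [0.219, 0.976, 0.0, 0.0]
contact_force: [0.4, 0.1, 0.2]
gripper_width: 53.1
```

```bash
python3 ov.py e; python3 -c "
import pickle,cv2
f=pickle.load(open('pics/e.pkl','rb'))['frame'][240:400,180:440]
cv2.imwrite('pics/e_c.png',cv2.resize(f,None,fx=3,fy=3,interpolation=2))"
```

```text
t 4.92 unit xyz -39.04 0.8 71.91 F(u) 0.32 0.28 0.15 w 53.07 j [ 0.73  0.45 -0.41  0.   -0.7  -1.18] Rerr [ 0.001   0.0004 -0.0027]
[[329.9, 369.4], [331.7, 252.1], [149.6, 361.5], [125.0, 252.0], [384.7, 404.5], [405.4, 192.4], [115.7, 391.3], [66.4, 200.5], [254.2, 339.8], [249.5, 289.4], [245.8, 372.1], [239.1, 317.6], [364.0, 357.1], [367.2, 311.9]]
off 36 172
```

View pics/e_c.png

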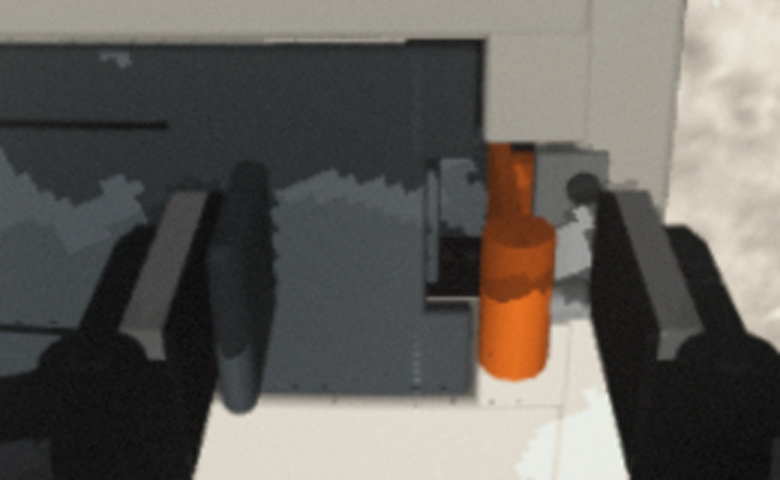

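Emit:
apply_moves:
  steps:
    - {"hand": 0.62, "xyz": [0.05, 0, 0], "delta_rot": [0, 0, 0]}
    - {"hand": 0.62, "xyz": [0.1, 0, 0], "delta_rot": [0, 0, 0]}
    - {"hand": 0.62, "xyz": [0.1, 0, 0], "delta_rot": [0, 0, 0]}

```text
clock: 5.22
position: [492.1, 230.0, 71.4]
ee_rot: [0.219, 0.976, 0.0, 0.0]
contact_force: [-0.1, 0.6, 0.7]
gripper_width: 52.9
```

```bash
python3 -c "
from h import *
show()"
```

```text
t 5.22 unit xyz -39.93 0.63 71.41 F(u) -0.36 0.54 0.66 w 52.87 j [ 0.74  0.45 -0.42  0.   -0.7  -1.18] Rerr [ 0.0002  0.0002 -0.0028]
```

Emit:
apply_moves:
  steps:
    - {"hand": 0.62, "xyz": [0.05, 0, 0], "delta_rot": [0, 0, 0]}
    - {"hand": 0.62, "xyz": [0.1, 0, 0], "delta_rot": [0, 0, 0]}
    - {"hand": 0.62, "xyz": [0.1, 0, 0], "delta_rot": [0, 0, 0]}

```text
clock: 5.47
position: [491.4, 230.5, 71.4]
ee_rot: [0.219, 0.976, 0.0, 0.0]
contact_force: [1.1, -0.7, -0.0]
gripper_width: 52.8
```

Emit:
apply_moves:
  steps:
    - {"hand": 0.62, "xyz": [0.05, 0, 0], "delta_rot": [0, 0, 0]}
    - {"hand": 0.62, "xyz": [0.05, 0, 0], "delta_rot": [0, 0, 0]}

```text
clock: 5.63
position: [491.3, 230.6, 71.5]
ee_rot: [0.219, 0.976, 0.0, 0.001]
contact_force: [3.3, -1.3, 0.2]
gripper_width: 52.6
```

Emit:
apply_moves:
  steps:
    - {"hand": 0.62, "xyz": [0.05, 0, 0], "delta_rot": [0, 0, 0]}
    - {"hand": 0.62, "xyz": [0.05, 0, 0], "delta_rot": [0, 0, 0]}

```text
clock: 5.8
position: [491.2, 230.7, 71.7]
ee_rot: [0.219, 0.976, 0.0, 0.001]
contact_force: [6.1, -3.1, -0.0]
gripper_width: 52.8
```

```bash
python3 -c "
from h import *
show()"
```

```text
t 5.8 unit xyz -41.04 0.85 71.66 F(u) 6.79 -0.22 -0.02 w 52.75 j [ 0.74  0.45 -0.42  0.   -0.7  -1.18] Rerr [ 0.0008  0.0015 -0.0026]
```

Emit:
apply_moves:
  steps:
    - {"hand": 0.6, "xyz": [-0.2, 0, 0], "delta_rot": [0, 0, 0]}
    - {"hand": 0.57, "xyz": [-0.35, 0, 0], "delta_rot": [0, 0, 0]}
    - {"hand": 0.553, "xyz": [-0.38, 0, 0], "delta_rot": [0, 0, 0]}
    - {"hand": 0.553, "xyz": [-0.38, 0, 0], "delta_rot": [0, 0, 0]}

```text
clock: 6.13
position: [493.8, 229.0, 71.4]
ee_rot: [0.219, 0.976, -0.0, 0.0]
contact_force: [3.5, -1.7, 1.8]
gripper_width: 47.3
```

```bash
python3 -c "
from h import *
show()"; python3 ov.py f; python3 -c "
import pickle,cv2
f=pickle.load(open('pics/f.pkl','rb'))['frame'][240:400,180:440]
cv2.imwrite('pics/f_c.png',cv2.resize(f,None,fx=3,fy=3,interpolation=2))"
```

```text
t 6.13 unit xyz -37.99 0.44 71.36 F(u) 3.9 -0.08 1.76 w 47.28 j [ 0.73  0.45 -0.41  0.   -0.7  -1.17] Rerr [-0.0002  0.0001 -0.003 ]
t 6.13 unit xyz -37.99 0.44 71.36 F(u) 3.9 -0.08 1.76 w 47.28 j [ 0.73  0.45 -0.41  0.   -0.7  -1.17] Rerr [-0.0002  0.0001 -0.003 ]
[[332.1, 370.8], [334.3, 253.4], [151.2, 363.1], [126.5, 253.3], [386.8, 405.6], [408.1, 193.6], [117.0, 392.8], [67.5, 201.6], [256.3, 341.3], [251.8, 290.8], [248.2, 373.8], [241.7, 319.3], [366.6, 358.5], [370.0, 313.3]]
off 37 173
```

View pics/f_c.png

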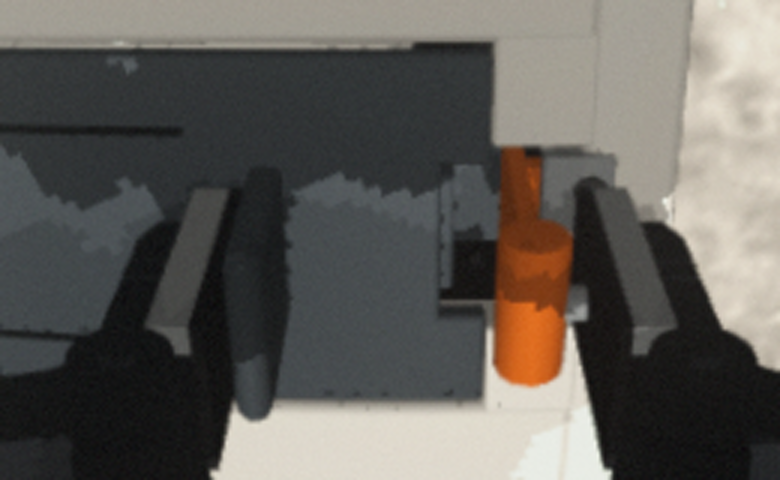

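Emit:
apply_moves:
  steps:
    - {"hand": 0.553, "xyz": [-0.1, 0, 0], "delta_rot": [0, 0, 0]}
    - {"hand": 0.553, "xyz": [-0.1, 0, 0], "delta_rot": [0, 0, 0]}
    - {"hand": 0.553, "xyz": [-0.1, 0, 0], "delta_rot": [0, 0, 0]}

```text
clock: 6.43
position: [494.0, 228.8, 71.0]
ee_rot: [0.219, 0.976, -0.0, -0.001]
contact_force: [0.1, 0.4, -1.3]
gripper_width: 47.6
```

```bash
python3 -c "
from h import *
show()"
```

```text
t 6.43 unit xyz -37.72 0.37 70.97 F(u) -0.07 0.39 -1.26 w 47.57 j [ 0.73  0.45 -0.41 -0.   -0.71 -1.17] Rerr [-0.0006 -0.0009 -0.0031]
```

Emit:
apply_moves:
  steps:
    - {"hand": 0.541, "xyz": [-0.05, 0, 0], "delta_rot": [0, 0, 0]}
    - {"hand": 0.541, "xyz": [-0.05, 0, 0], "delta_rot": [0, 0, 0]}
    - {"hand": 0.541, "xyz": [-0.05, 0, 0], "delta_rot": [0, 0, 0]}

```text
clock: 6.68
position: [494.8, 228.7, 71.2]
ee_rot: [0.219, 0.976, -0.0, -0.0]
contact_force: [-0.3, 0.8, 0.4]
gripper_width: 46.3
```

Emit:
apply_moves:
  steps:
    - {"hand": 0.529, "xyz": [-0.05, 0, 0], "delta_rot": [0, 0, 0]}
    - {"hand": 0.529, "xyz": [-0.05, 0, 0], "delta_rot": [0, 0, 0]}
    - {"hand": 0.529, "xyz": [-0.05, 0, 0], "delta_rot": [0, 0, 0]}

```text
clock: 6.93
position: [495.3, 228.3, 71.2]
ee_rot: [0.219, 0.976, -0.0, -0.0]
contact_force: [0.1, 0.5, -0.1]
gripper_width: 45.2
```

```bash
python3 -c "
from h import *
show()"
```

```text
t 6.93 unit xyz -36.31 0.47 71.22 F(u) -0.09 0.49 -0.12 w 45.22 j [ 0.73  0.45 -0.41 -0.   -0.71 -1.17] Rerr [-0.0002 -0.0003 -0.003 ]
```

Emit:
apply_moves:
  steps:
    - {"hand": 0.517, "xyz": [-0.05, 0, 0], "delta_rot": [0, 0, 0]}
    - {"hand": 0.517, "xyz": [-0.05, 0, 0], "delta_rot": [0, 0, 0]}
    - {"hand": 0.517, "xyz": [-0.05, 0, 0], "delta_rot": [0, 0, 0]}

```text
clock: 7.18
position: [495.9, 228.1, 71.4]
ee_rot: [0.219, 0.976, -0.0, -0.0]
contact_force: [-0.7, 1.1, 1.3]
gripper_width: 44.1
```

Emit:
apply_moves:
  steps:
    - {"hand": 0.505, "xyz": [-0.05, 0, 0], "delta_rot": [0, 0, 0]}
    - {"hand": 0.505, "xyz": [-0.05, 0, 0], "delta_rot": [0, 0, 0]}
    - {"hand": 0.505, "xyz": [-0.05, 0, 0], "delta_rot": [0, 0, 0]}

```text
clock: 7.43
position: [496.4, 228.0, 71.5]
ee_rot: [0.219, 0.976, 0.0, 0.0]
contact_force: [-1.5, -0.2, 2.7]
gripper_width: 43.4
```

```bash
python3 -c "
from h import *
show()"; python3 ov.py g; python3 -c "
import pickle,cv2
f=pickle.load(open('pics/g.pkl','rb'))['frame'][240:400,180:440]
cv2.imwrite('pics/g_c.png',cv2.resize(f,None,fx=3,fy=3,interpolation=2))"
```

```text
t 7.43 unit xyz -35.15 0.6 71.52 F(u) -1.31 -0.8 2.65 w 43.36 j [ 0.73  0.46 -0.41  0.   -0.71 -1.17] Rerr [ 0.0002  0.0001 -0.0029]
t 7.43 unit xyz -35.15 0.6 71.52 F(u) -1.31 -0.8 2.65 w 43.36 j [ 0.73  0.46 -0.41  0.   -0.71 -1.17] Rerr [ 0.0002  0.0001 -0.0029]
[[338.1, 370.2], [341.3, 252.9], [156.1, 363.1], [132.0, 252.9], [392.1, 404.9], [415.0, 193.3], [121.2, 393.0], [72.2, 200.9], [262.5, 341.0], [258.4, 290.4], [255.2, 373.5], [249.3, 318.9], [373.3, 357.8], [377.2, 312.6]]
off 42 173
```

View pics/g_c.png

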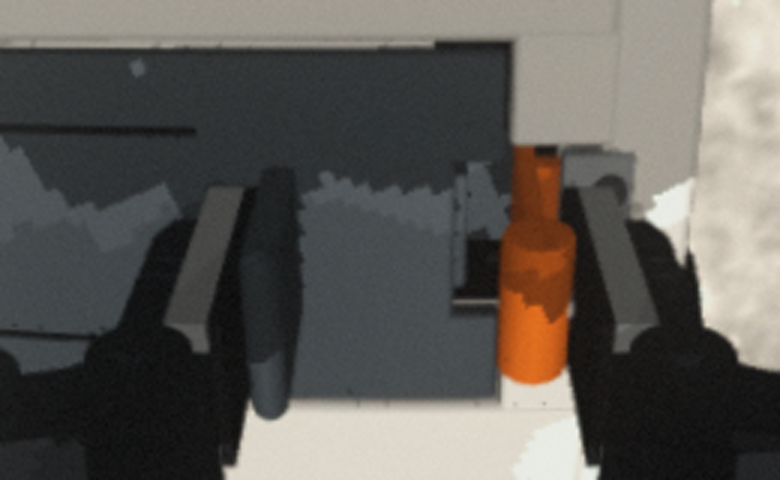

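Emit:
apply_moves:
  steps:
    - {"hand": 0.493, "xyz": [-0.02, 0, 0], "delta_rot": [0, 0, 0]}
    - {"hand": 0.493, "xyz": [-0.02, 0, 0], "delta_rot": [0, 0, 0]}
    - {"hand": 0.493, "xyz": [-0.02, 0, 0], "delta_rot": [0, 0, 0]}

```text
clock: 7.73
position: [496.8, 227.8, 71.6]
ee_rot: [0.219, 0.976, 0.0, 0.0]
contact_force: [0.3, -1.0, 4.2]
gripper_width: 42.6
```

```bash
python3 -c "
from h import *
s=show();print(s['wrist_torque'])"
```

```text
t 7.73 unit xyz -34.74 0.65 71.62 F(u) 0.71 -0.73 4.15 w 42.58 j [ 0.73  0.46 -0.41  0.   -0.71 -1.17] Rerr [ 0.0003  0.0004 -0.0028]
[-0.33984425  0.1623693  -0.02383072]
```

Emit:
apply_moves:
  steps:
    - {"hand": 0.481, "xyz": [-0.05, 0, 0], "delta_rot": [0, 0, 0]}
    - {"hand": 0.481, "xyz": [-0.05, 0, 0], "delta_rot": [0, 0, 0]}
    - {"hand": 0.481, "xyz": [-0.05, 0, 0], "delta_rot": [0, 0, 0]}

```text
clock: 7.98
position: [497.3, 227.7, 71.7]
ee_rot: [0.219, 0.976, 0.0, 0.0]
contact_force: [-1.2, -1.2, 4.7]
gripper_width: 41.5
```

```bash
python3 -c "
from h import *
s=show();print(s['wrist_torque'])"
```

```text
t 7.98 unit xyz -34.27 0.69 71.68 F(u) -0.57 -1.61 4.66 w 41.53 j [ 0.73  0.46 -0.41  0.   -0.71 -1.17] Rerr [ 0.0004  0.0004 -0.0027]
[-0.34024525  0.25378613  0.03305663]
```

Emit:
apply_moves:
  steps:
    - {"hand": 0.469, "xyz": [-0.05, 0, -0.06], "delta_rot": [0, 0, 0]}
    - {"hand": 0.469, "xyz": [-0.05, 0, -0.08], "delta_rot": [0, 0, 0]}
    - {"hand": 0.457, "xyz": [-0.1, 0, -0.1], "delta_rot": [0, 0, 0]}
    - {"hand": 0.457, "xyz": [-0.1, 0, -0.1], "delta_rot": [0, 0, 0]}
    - {"hand": 0.457, "xyz": [-0.1, 0, -0.1], "delta_rot": [0, 0, 0]}

```text
clock: 8.4
position: [497.9, 227.3, 72.0]
ee_rot: [0.219, 0.976, 0.0, -0.0]
contact_force: [0.1, -0.1, 0.3]
gripper_width: 39.3
```

```bash
python3 -c "
from h import *
s=show();print(s['wrist_torque'],s['gripper_width']-.457*85.14)"
```

```text
t 8.4 unit xyz -33.49 0.66 72.04 F(u) 0.15 -0.02 0.3 w 39.34 j [ 0.72  0.46 -0.41 -0.   -0.71 -1.17] Rerr [ 0.0001 -0.0001 -0.003 ]
[ 0.10297373 -0.07680703 -0.01552383] 0.43571374651751427
```

Emit:
apply_moves:
  steps:
    - {"hand": 0.445, "xyz": [-0.05, 0, -0.02], "delta_rot": [0, 0, 0]}
    - {"hand": 0.445, "xyz": [-0.05, 0, -0.02], "delta_rot": [0, 0, 0]}
    - {"hand": 0.433, "xyz": [-0.1, 0, -0.04], "delta_rot": [0, 0, 0]}
    - {"hand": 0.433, "xyz": [-0.1, 0, -0.04], "delta_rot": [0, 0, 0]}
    - {"hand": 0.433, "xyz": [-0.1, 0, -0.04], "delta_rot": [0, 0, 0]}

```text
clock: 8.82
position: [498.5, 226.5, 72.4]
ee_rot: [0.219, 0.976, -0.0, -0.0]
contact_force: [0.2, 0.3, -0.3]
gripper_width: 36.9
```

```bash
python3 -c "
from h import *
s=show();print(s['wrist_torque'],s['gripper_width']-.433*85.14)"
```

```text
t 8.82 unit xyz -32.65 0.21 72.41 F(u) 0.05 0.38 -0.27 w 36.87 j [ 0.72  0.46 -0.4  -0.   -0.71 -1.16] Rerr [-0.0007 -0.0005 -0.0032]
[-0.0048305   0.03270985  0.03298562] 0.000477914750078412
```

```bash
python3 ov.py i; python3 -c "
import pickle,cv2
f=pickle.load(open('pics/i.pkl','rb'))['frame'][240:400,180:440]
cv2.imwrite('pics/i_c.png',cv2.resize(f,None,fx=3,fy=3,interpolation=2))"
```

```text
t 8.82 unit xyz -32.65 0.21 72.41 F(u) 0.05 0.38 -0.27 w 36.87 j [ 0.72  0.46 -0.4  -0.   -0.71 -1.16] Rerr [-0.0007 -0.0005 -0.0032]
[[343.2, 369.6], [347.2, 253.0], [161.2, 363.2], [137.7, 253.1], [396.4, 404.0], [420.2, 193.8], [125.6, 393.2], [77.5, 201.0], [268.1, 340.7], [264.4, 290.4], [261.6, 373.1], [256.4, 318.7], [378.8, 357.0], [383.0, 312.1]]
off 47 173
```

View pics/i_c.png

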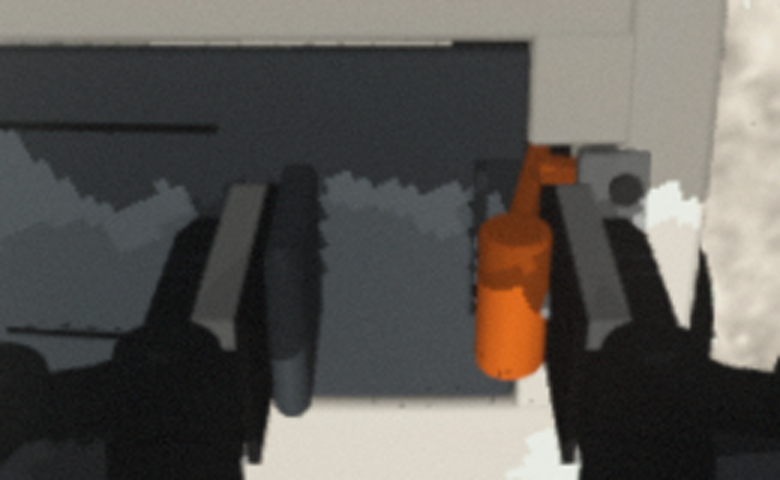

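Emit:
apply_moves:
  steps:
    - {"hand": 0.421, "xyz": [-0.05, 0, -0.02], "delta_rot": [0, 0, 0]}
    - {"hand": 0.409, "xyz": [-0.1, 0, -0.04], "delta_rot": [0, 0, 0]}
    - {"hand": 0.397, "xyz": [-0.15, 0, -0.06], "delta_rot": [0, 0, 0]}
    - {"hand": 0.391, "xyz": [-0.18, 0, -0.07], "delta_rot": [0, 0, 0]}
    - {"hand": 0.391, "xyz": [-0.18, 0, -0.07], "delta_rot": [0, 0, 0]}
    - {"hand": 0.391, "xyz": [-0.18, 0, -0.07], "delta_rot": [0, 0, 0]}

```text
clock: 9.37
position: [500.4, 225.9, 73.3]
ee_rot: [0.219, 0.976, -0.0, -0.0]
contact_force: [-0.5, 0.1, -2.4]
gripper_width: 33.6
```

```bash
python3 -c "
from h import *
s=show();print(s['wrist_torque'],s['gripper_width']-.391*85.14)"
```

```text
t 9.37 unit xyz -30.7 0.46 73.3 F(u) -0.47 -0.09 -2.41 w 33.55 j [ 0.72  0.46 -0.4  -0.   -0.71 -1.16] Rerr [-0.0002 -0.0001 -0.003 ]
[ 0.03092972  0.04524585 -0.00152653] 0.26327429303169225
```

Emit:
apply_moves:
  steps:
    - {"hand": 0.391, "xyz": [-0.03, 0, -0.075], "delta_rot": [0, 0.01, 0]}
    - {"hand": 0.391, "xyz": [-0.05, 0, -0.15], "delta_rot": [0, 0.02, 0]}
    - {"hand": 0.391, "xyz": [-0.08, 0, -0.225], "delta_rot": [0, 0.03, 0]}
    - {"hand": 0.391, "xyz": [-0.08, 0, -0.225], "delta_rot": [0, 0.03, 0]}

```text
clock: 9.7
position: [501.5, 225.6, 75.7]
ee_rot: [0.219, 0.976, 0.004, -0.015]
contact_force: [0.1, 0.8, -2.7]
gripper_width: 33.8
```

```bash
python3 -c "
from h import *
s=show();print(s['wrist_torque'],s['gripper_width']-.391*85.14)"
```

```text
t 9.7 unit xyz -29.52 0.63 75.7 F(u) -0.29 0.77 -2.65 w 33.81 j [ 0.7   0.46 -0.37 -0.04 -0.76 -1.11] Rerr [ 0.0004 -0.0308 -0.0039]
[0.05105236 0.03746141 0.06311773] 0.5174874144278832
```

```bash
python3 ov.py k >/dev/null; python3 -c "
import pickle,cv2
f=pickle.load(open('pics/k.pkl','rb'))['frame'][240:400,180:440]
cv2.imwrite('pics/k_c.png',cv2.resize(f,None,fx=3,fy=3,interpolation=2))
from bench import get_image
p=get_image('scene');cv2.imwrite('pics/k_s.png',cv2.resize(p['frame'][150:260,220:360],None,fx=5,fy=5,interpolation=2))"
```

```text
(no output)
```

View pics/k_c.png

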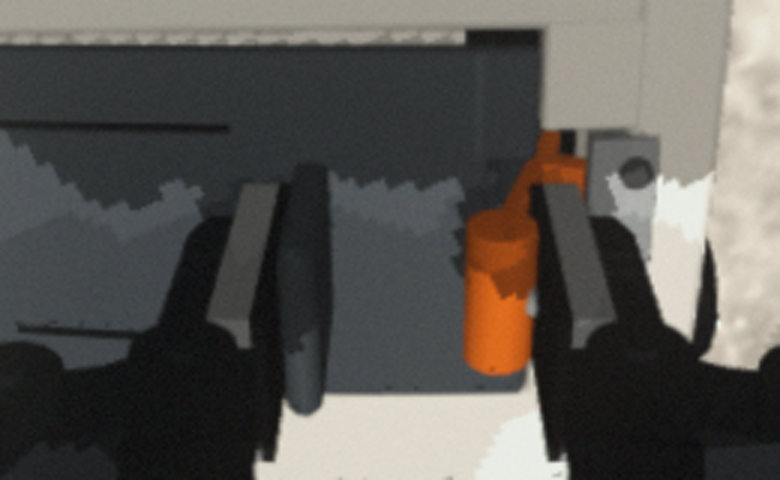

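View pics/k_s.png

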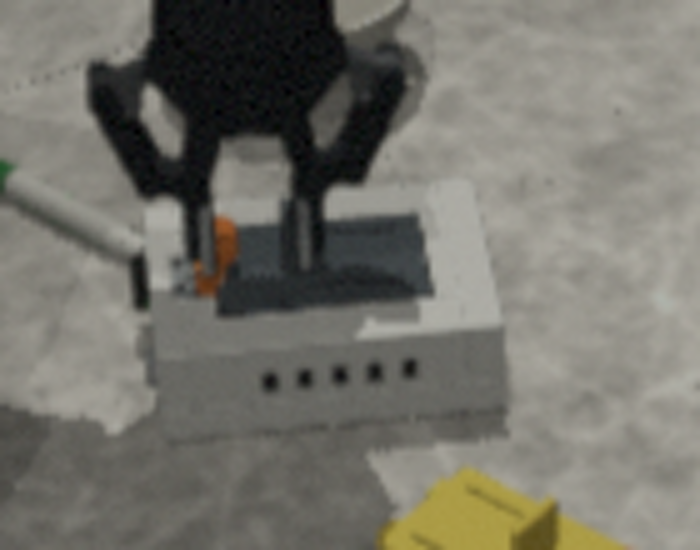

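Emit:
apply_moves:
  steps:
    - {"hand": 0.391, "xyz": [-0.05, 0, -0.125], "delta_rot": [0, 0.017, 0]}
    - {"hand": 0.391, "xyz": [-0.09, 0, -0.25], "delta_rot": [0, 0.033, 0]}
    - {"hand": 0.391, "xyz": [-0.134, 0, -0.37], "delta_rot": [0, 0.05, 0]}
    - {"hand": 0.391, "xyz": [-0.134, 0, -0.37], "delta_rot": [0, 0.05, 0]}

```text
clock: 10.13
position: [503.0, 224.8, 79.4]
ee_rot: [0.219, 0.975, 0.009, -0.04]
contact_force: [1.9, -0.2, -3.9]
gripper_width: 34.0
```

```bash
python3 ov.py l; python3 -c "
import pickle,cv2
f=pickle.load(open('pics/l.pkl','rb'))['frame'][220:400,100:440]
cv2.imwrite('pics/l_c.png',cv2.resize(f,None,fx=2.3,fy=2.3,interpolation=2))"
```

```text
t 10.13 unit xyz -27.86 0.57 79.4 F(u) 1.83 0.65 -3.87 w 33.96 j [ 0.68  0.47 -0.32 -0.1  -0.82 -1.05] Rerr [ 0.0001 -0.0816 -0.0043]
[[347.0, 358.7], [351.1, 245.4], [166.4, 362.2], [143.5, 251.9], [397.3, 390.1], [418.6, 188.1], [128.8, 395.1], [80.1, 201.0], [274.7, 333.8], [271.5, 284.3], [273.8, 364.5], [269.7, 310.8], [383.9, 343.5], [387.9, 300.0]]
off 50 168
```

View pics/l_c.png

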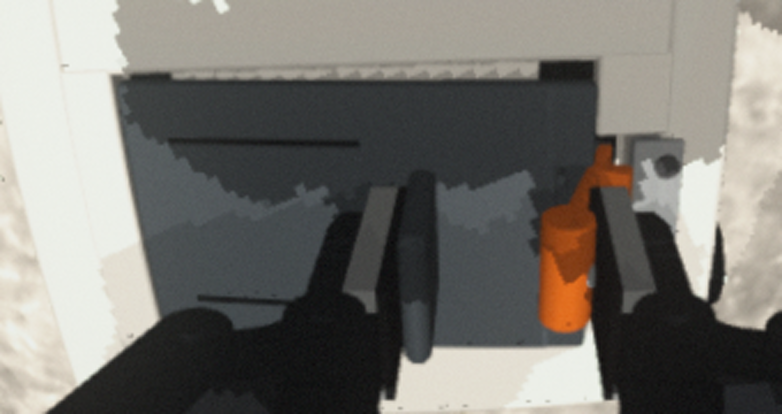

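Run:
```python
from h import *
p=np.array([-72.4,0,31.0]); th0=.08
R0=R.from_rotvec([0,th0,0])*R.from_matrix(np.diag([-1,1,-1]))
for a in [.02,.04,.06,.08,.1,.12,.14,.16,.18,.205]:
    d=R.from_rotvec([0,a,0]).apply(p)-p; print(a,(R0.inv().apply(d)/10).round(3))
```

```text
0.02 [-0.052  0.    -0.149]
0.04 [-0.106  0.    -0.296]
0.06 [-0.164  0.    -0.443]
0.08 [-0.225  0.    -0.588]
0.1 [-0.288  0.    -0.733]
0.12 [-0.354  0.    -0.876]
0.14 [-0.423  0.    -1.017]
0.16 [-0.495  0.    -1.157]
0.18 [-0.57   0.    -1.296]
0.205 [-0.668  0.    -1.467]
```

Emit:
apply_moves:
  steps:
    - {"hand": 0.391, "xyz": [-0.052, 0, -0.15], "delta_rot": [0, 0.02, 0]}
    - {"hand": 0.391, "xyz": [-0.106, 0, -0.3], "delta_rot": [0, 0.04, 0]}
    - {"hand": 0.391, "xyz": [-0.164, 0, -0.443], "delta_rot": [0, 0.06, 0]}
    - {"hand": 0.391, "xyz": [-0.225, 0, -0.588], "delta_rot": [0, 0.08, 0]}
    - {"hand": 0.391, "xyz": [-0.288, 0, -0.733], "delta_rot": [0, 0.1, 0]}
    - {"hand": 0.391, "xyz": [-0.288, 0, -0.733], "delta_rot": [0, 0.1, 0]}

```text
clock: 10.68
position: [505.5, 223.5, 86.7]
ee_rot: [0.218, 0.972, 0.02, -0.088]
contact_force: [0.2, -0.7, -2.5]
gripper_width: 33.6
```

```bash
python3 -c "
from h import *
show()"
```

```text
t 10.68 unit xyz -25.02 0.41 86.68 F(u) 0.5 -0.5 -2.53 w 33.56 j [ 0.62  0.49 -0.22 -0.19 -0.95 -0.94] Rerr [ 0.0002 -0.1815 -0.0039]
```

Emit:
apply_moves:
  steps:
    - {"hand": 0.391, "xyz": [-0.055, 0, -0.155], "delta_rot": [0, 0.021, 0]}
    - {"hand": 0.391, "xyz": [-0.115, 0, -0.31], "delta_rot": [0, 0.042, 0]}
    - {"hand": 0.391, "xyz": [-0.175, 0, -0.465], "delta_rot": [0, 0.063, 0]}
    - {"hand": 0.391, "xyz": [-0.24, 0, -0.62], "delta_rot": [0, 0.084, 0]}
    - {"hand": 0.391, "xyz": [-0.306, 0, -0.775], "delta_rot": [0, 0.105, 0]}
    - {"hand": 0.391, "xyz": [-0.306, 0, -0.775], "delta_rot": [0, 0.105, 0]}

```text
clock: 11.18
position: [509.6, 221.7, 93.7]
ee_rot: [0.217, 0.966, 0.031, -0.139]
contact_force: [-1.6, 0.7, -2.1]
gripper_width: 33.8
```

```bash
python3 ov.py m; python3 -c "
import pickle,cv2
f=pickle.load(open('pics/m.pkl','rb'))['frame'][180:400,100:440]
cv2.imwrite('pics/m_c.png',cv2.resize(f,None,fx=2.3,fy=2.3,interpolation=2))
from bench import get_image
p=get_image('scene');cv2.imwrite('pics/m_s.png',cv2.resize(p['frame'][150:260,220:360],None,fx=5,fy=5,interpolation=2))"
```

```text
t 11.18 unit xyz -20.54 0.57 93.71 F(u) -1.79 -0.06 -2.13 w 33.77 j [ 0.57  0.52 -0.13 -0.27 -1.08 -0.86] Rerr [ 0.0006 -0.2855 -0.0035]
[[338.3, 338.8], [340.7, 232.7], [166.2, 362.1], [143.3, 251.8], [382.8, 364.4], [397.0, 178.7], [126.3, 401.9], [74.5, 203.7], [272.6, 321.4], [269.7, 273.9], [282.4, 348.0], [279.5, 296.4], [375.6, 319.1], [378.5, 278.7]]
off 44 158
```

View pics/m_c.png

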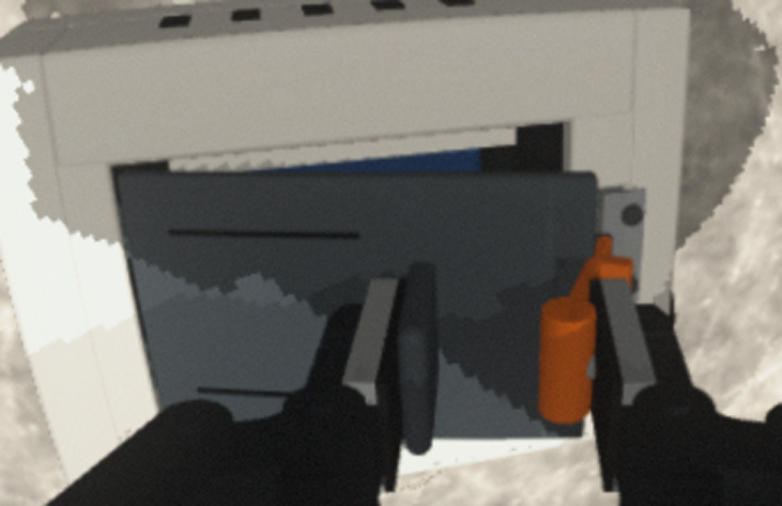

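View pics/m_s.png

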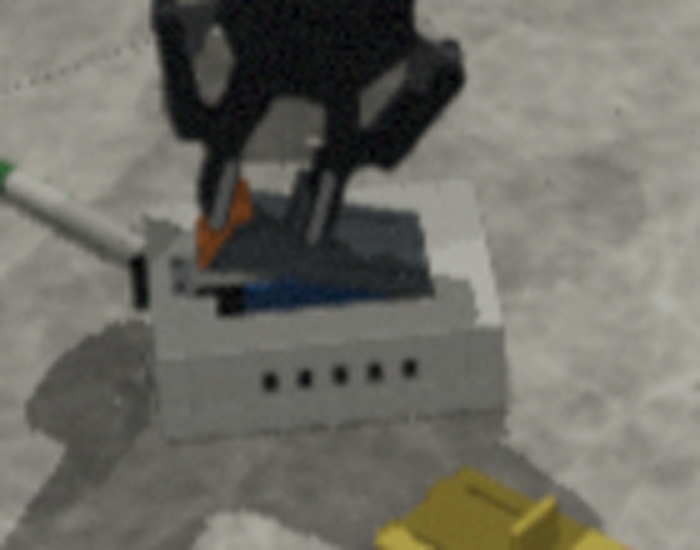

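Emit:
apply_moves:
  steps:
    - {"hand": 0.391, "xyz": [0.24, 0, 0.07], "delta_rot": [0, 0, 0]}
    - {"hand": 0.391, "xyz": [0.48, 0, 0.14], "delta_rot": [0, 0, 0]}
    - {"hand": 0.391, "xyz": [0.72, 0, 0.21], "delta_rot": [0, 0, 0]}
    - {"hand": 0.391, "xyz": [0.72, 0, 0.21], "delta_rot": [0, 0, 0]}

```text
clock: 11.62
position: [502.2, 225.3, 93.8]
ee_rot: [0.216, 0.966, 0.031, -0.138]
contact_force: [-0.6, -0.6, -2.5]
gripper_width: 33.6
```

```bash
python3 -c "
from h import *
show()"
```

```text
t 11.62 unit xyz -28.78 0.64 93.77 F(u) -0.25 -0.83 -2.48 w 33.57 j [ 0.58  0.51 -0.15 -0.28 -1.08 -0.87] Rerr [ 0.0005 -0.2848 -0.0021]
```

Emit:
apply_moves:
  steps:
    - {"hand": 0.391, "xyz": [0.24, 0, 0.07], "delta_rot": [0, 0, 0]}
    - {"hand": 0.391, "xyz": [0.48, 0, 0.14], "delta_rot": [0, 0, 0]}
    - {"hand": 0.391, "xyz": [0.6, 0, 0.18], "delta_rot": [0, 0, 0]}
    - {"hand": 0.391, "xyz": [0.6, 0, 0.18], "delta_rot": [0, 0, 0]}

```text
clock: 11.95
position: [496.8, 227.7, 93.5]
ee_rot: [0.216, 0.966, 0.031, -0.139]
contact_force: [0.2, 0.2, -1.5]
gripper_width: 33.2
```

```bash
python3 ov.py o; python3 -c "
import pickle,cv2
f=pickle.load(open('pics/o.pkl','rb'))['frame'][180:400,100:440]
cv2.imwrite('pics/o_c.png',cv2.resize(f,None,fx=2.3,fy=2.3,interpolation=2))"
```

```text
t 11.95 unit xyz -34.67 0.54 93.48 F(u) 0.05 0.29 -1.46 w 33.16 j [ 0.59  0.51 -0.16 -0.28 -1.07 -0.88] Rerr [ 0.0003 -0.2851 -0.0026]
[[313.3, 343.4], [312.4, 235.6], [140.1, 364.6], [113.8, 254.8], [361.2, 369.6], [371.2, 179.9], [103.1, 403.3], [47.1, 207.4], [244.7, 325.3], [240.0, 277.4], [251.0, 352.9], [245.6, 300.8], [349.1, 324.2], [350.7, 283.0]]
off 17 159
```

View pics/o_c.png

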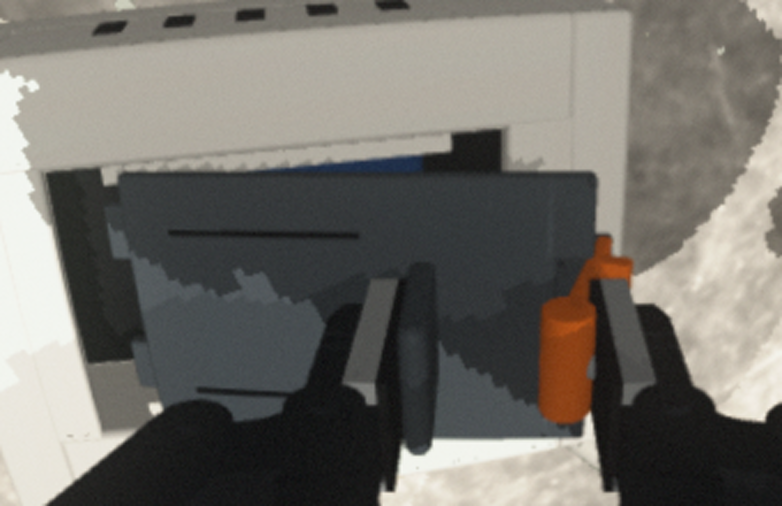

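Emit:
apply_moves:
  steps:
    - {"hand": 0.391, "xyz": [0.14, 0, -0.48], "delta_rot": [0, 0, 0]}
    - {"hand": 0.391, "xyz": [0.42, 0, -1.44], "delta_rot": [0, 0, 0]}
    - {"hand": 0.391, "xyz": [0.84, 0, -2.88], "delta_rot": [0, 0, 0]}
    - {"hand": 0.391, "xyz": [1.27, 0, -4.32], "delta_rot": [0, 0, 0]}
    - {"hand": 0.391, "xyz": [1.69, 0, -5.76], "delta_rot": [0, 0, 0]}
    - {"hand": 0.391, "xyz": [2.11, 0, -7.2], "delta_rot": [0, 0, 0]}
    - {"hand": 0.391, "xyz": [2.39, 0, -8.16], "delta_rot": [0, -0.04, 0]}
    - {"hand": 0.391, "xyz": [2.53, 0, -8.64], "delta_rot": [0, -0.1, 0]}
    - {"hand": 0.391, "xyz": [2.53, 0, -8.64], "delta_rot": [0, -0.16, 0]}
    - {"hand": 0.391, "xyz": [2.53, 0, -8.64], "delta_rot": [0, -0.22, 0]}
    - {"hand": 0.391, "xyz": [2.53, 0, -8.64], "delta_rot": [0, -0.285, 0]}
    - {"hand": 0.391, "xyz": [2.53, 0, -8.64], "delta_rot": [0, -0.285, 0]}

```text
clock: 13.0
position: [495.5, 227.4, 184.5]
ee_rot: [0.218, 0.976, -0.0, 0.001]
contact_force: [-0.4, -0.5, -2.1]
gripper_width: 33.6
```

```bash
python3 ov.py q; python3 -c "
import pickle,cv2
f=pickle.load(open('pics/q.pkl','rb'))['frame']
cv2.imwrite('pics/q_f.png',f)
from bench import get_image
p=get_image('scene');cv2.imwrite('pics/q_s.png',p['frame'])"
```

```text
t 13.0 unit xyz -35.79 -0.31 184.46 F(u) -0.11 -0.62 -2.11 w 33.55 j [ 0.73  0.31 -0.29  0.   -0.97 -1.17] Rerr [-0.0004  0.0016 -0.0006]
[[329.5, 276.6], [330.4, 197.8], [209.8, 275.8], [202.4, 199.4], [366.2, 305.6], [372.6, 162.8], [179.8, 303.2], [163.0, 167.1], [282.1, 255.5], [281.0, 221.3], [279.0, 268.1], [277.6, 231.2], [350.1, 260.9], [351.0, 230.5]]
off 133 142
```

View pics/q_f.png

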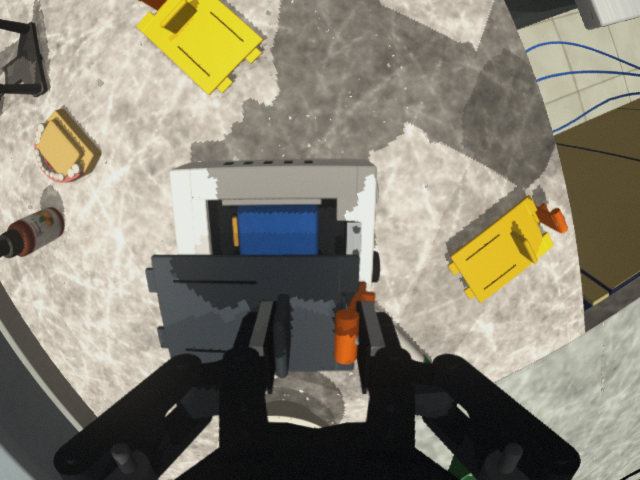

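View pics/q_s.png

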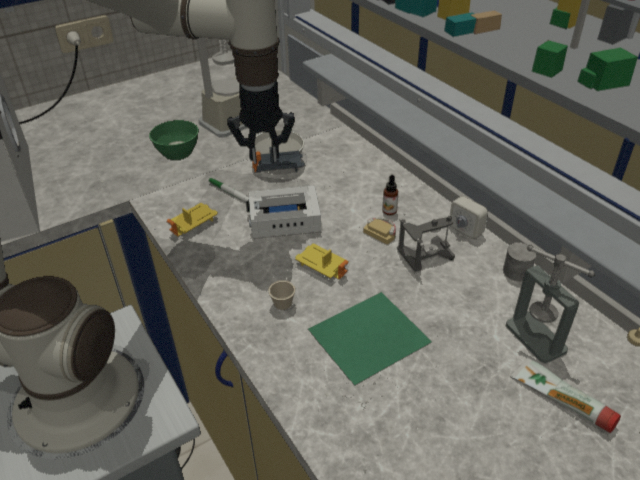

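Emit:
apply_moves:
  steps:
    - {"hand": 0.391, "xyz": [-0.13, -0.36, 0], "delta_rot": [0, 0, 0]}
    - {"hand": 0.391, "xyz": [-0.4, -1.1, 0], "delta_rot": [0, 0, 0]}
    - {"hand": 0.391, "xyz": [-0.9, -2.5, 0], "delta_rot": [0, 0, 0]}
    - {"hand": 0.391, "xyz": [-1.6, -4.5, 0], "delta_rot": [0, 0, 0]}
    - {"hand": 0.391, "xyz": [-2.4, -6.8, 0], "delta_rot": [0, 0, 0]}
    - {"hand": 0.391, "xyz": [-3.3, -9.3, 0], "delta_rot": [0, 0, 0]}
    - {"hand": 0.391, "xyz": [-4.3, -12.0, 0], "delta_rot": [0, 0, 0]}
    - {"hand": 0.391, "xyz": [-5.3, -14.8, 0], "delta_rot": [0, 0, 0]}
    - {"hand": 0.391, "xyz": [-6.3, -17.6, 0], "delta_rot": [0, 0, 0]}
    - {"hand": 0.391, "xyz": [-7.2, -20.2, 0], "delta_rot": [0, 0, 0]}
    - {"hand": 0.391, "xyz": [-8.0, -22.4, 0], "delta_rot": [0, 0, 0]}
    - {"hand": 0.391, "xyz": [-8.6, -24.0, 0], "delta_rot": [0, 0, 0]}

```text
clock: 14.1
position: [471.3, -29.3, 183.5]
ee_rot: [0.22, 0.975, -0.0, -0.0]
contact_force: [-0.0, 0.1, -1.2]
gripper_width: 33.6
```

```bash
python3 -c "
from h import *
s=show(); p=np.array([459.3,-150.2,150]); print(s['position'],rel(p,tgt(0,0,0)[1]))
im=cv2.imread('pics/a_top.png'); m=cv2.inRange(cv2.cvtColor(im,cv2.COLOR_BGR2HSV),(60,90,20),(90,255,160)); m[:,:340]=0;m[:,480:]=0
pts=np.argwhere(m>0)[:,::-1].astype(np.float32); r=cv2.minAreaRect(pts); print(r,ray(TOP,*r[0],3))
"
```

```text
t 14.1 unit xyz 51.23 -243.04 183.48 F(u) -0.04 0.08 -1.21 w 33.62 j [ 0.28  0.19 -0.46 -0.   -0.92 -0.73] Rerr [-0.0003 -0.0009 -0.0059]
[471.29412285 -29.32207758 183.48065862] (array([ -4.113, -11.43 ,   3.348]), array([-0.0003, -0.0009, -0.0059]))
((422.0, 252.5), (79.0, 68.0), 90.0) [ 485.07884349 -160.98202821    3.        ]
```

Emit:
apply_moves:
  steps:
    - {"hand": 0.391, "xyz": [-0.6, -1.6, 0], "delta_rot": [0, 0, 0]}
    - {"hand": 0.391, "xyz": [-1.4, -3.8, 0], "delta_rot": [0, 0, 0]}
    - {"hand": 0.391, "xyz": [-2.2, -6.0, 0.1], "delta_rot": [0, 0, 0]}
    - {"hand": 0.391, "xyz": [-2.9, -8.0, 0.4], "delta_rot": [0, 0, 0]}
    - {"hand": 0.391, "xyz": [-3.5, -9.6, 1.0], "delta_rot": [0, 0, 0]}
    - {"hand": 0.391, "xyz": [-3.9, -10.7, 2.0], "delta_rot": [0, 0, 0]}
    - {"hand": 0.391, "xyz": [-4.1, -11.3, 3.2], "delta_rot": [0, 0, 0]}
    - {"hand": 0.391, "xyz": [-4.15, -11.4, 4.6], "delta_rot": [0, 0, 0]}
    - {"hand": 0.391, "xyz": [-4.15, -11.4, 6.0], "delta_rot": [0, 0, 0]}
    - {"hand": 0.391, "xyz": [-4.15, -11.4, 7.2], "delta_rot": [0, 0, 0]}
    - {"hand": 0.391, "xyz": [-4.15, -11.4, 8.0], "delta_rot": [0, 0, 0]}
    - {"hand": 0.391, "xyz": [-4.15, -11.4, 8.0], "delta_rot": [0, 0, 0]}

```text
clock: 15.1
position: [459.6, -147.9, 101.9]
ee_rot: [0.22, 0.976, -0.0, -0.002]
contact_force: [-0.0, -0.2, -0.7]
gripper_width: 33.4
```

```bash
python3 -c "
from h import *
from bench import get_image
s=show(); p=np.array([459.8,-149.7,60]); print(s['position'],rel(p,tgt(0,0,0)[1]))
p=get_image('wrist');cv2.imwrite('pics/r_w.png',p['frame'])
p=get_image('scene');cv2.imwrite('pics/r_s.png',cv2.resize(p['frame'][230:400,270:460],None,fx=4,fy=3.5,interpolation=2))
"
```

```text
t 15.1 unit xyz 90.97 -355.33 101.93 F(u) 0.08 -0.17 -0.73 w 33.4 j [ 0.03  0.32 -0.53 -0.   -0.72 -0.47] Rerr [-0.0014 -0.0039 -0.0048]
[ 459.64649418 -147.8645362   101.93013143] (array([-0.109, -0.153,  4.193]), array([-0.0014, -0.0039, -0.0048]))
```

View pics/r_w.png

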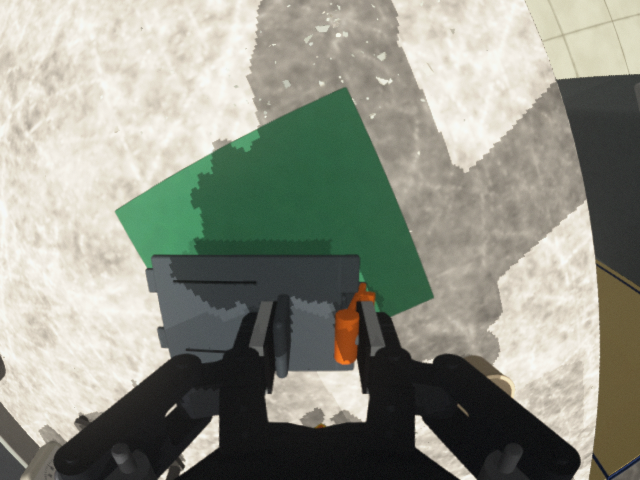

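View pics/r_s.png

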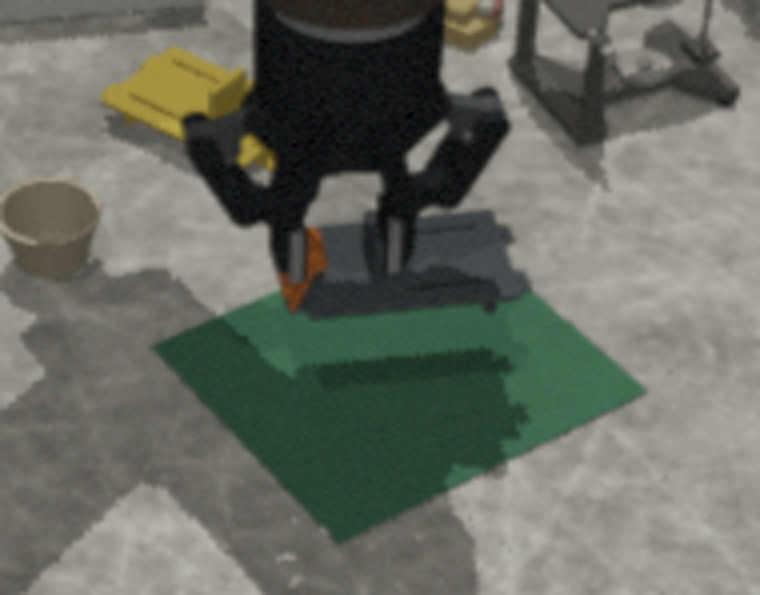

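Emit:
apply_moves:
  steps:
    - {"hand": 0.391, "xyz": [-0.05, -0.08, 0.8], "delta_rot": [0, -0.004, -0.005]}
    - {"hand": 0.391, "xyz": [-0.1, -0.15, 2.0], "delta_rot": [0, -0.004, -0.005]}
    - {"hand": 0.391, "xyz": [-0.1, -0.15, 3.3], "delta_rot": [0, -0.004, -0.005]}
    - {"hand": 0.391, "xyz": [-0.1, -0.15, 4.3], "delta_rot": [0, -0.004, -0.005]}
    - {"hand": 0.391, "xyz": [-0.1, -0.15, 4.9], "delta_rot": [0, -0.004, -0.005]}
    - {"hand": 0.391, "xyz": [-0.1, -0.15, 5.0], "delta_rot": [0, -0.004, -0.005]}
    - {"hand": 0.391, "xyz": [-0.1, -0.15, 5.0], "delta_rot": [0, -0.004, -0.005]}
    - {"hand": 0.391, "xyz": [-0.1, -0.15, 5.0], "delta_rot": [0, -0.004, -0.005]}

```text
clock: 15.87
position: [462.3, -148.8, 54.3]
ee_rot: [0.216, 0.976, -0.0, 0.003]
contact_force: [0.2, 0.3, -1.1]
gripper_width: 34.1
```

```bash
python3 -c "
from h import *
from bench import get_image
s=show(); p=np.array([459.8,-149.7,47]); print(s['position'],rel(p,tgt(0,0,0)[1]))
p=get_image('scene');cv2.imwrite('pics/s_s.png',cv2.resize(p['frame'][250:400,290:450],None,fx=4.5,fy=4,interpolation=2))
"
```

```text
t 15.87 unit xyz 93.79 -355.07 54.26 F(u) 0.1 0.34 -1.09 w 34.06 j [ 0.03  0.4  -0.58  0.   -0.58 -0.46] Rerr [0.0006 0.0056 0.0024]
[ 462.31519346 -148.83232577   54.26211149] (array([ 0.195, -0.185,  0.725]), array([0.0006, 0.0056, 0.0024]))
```

View pics/s_s.png

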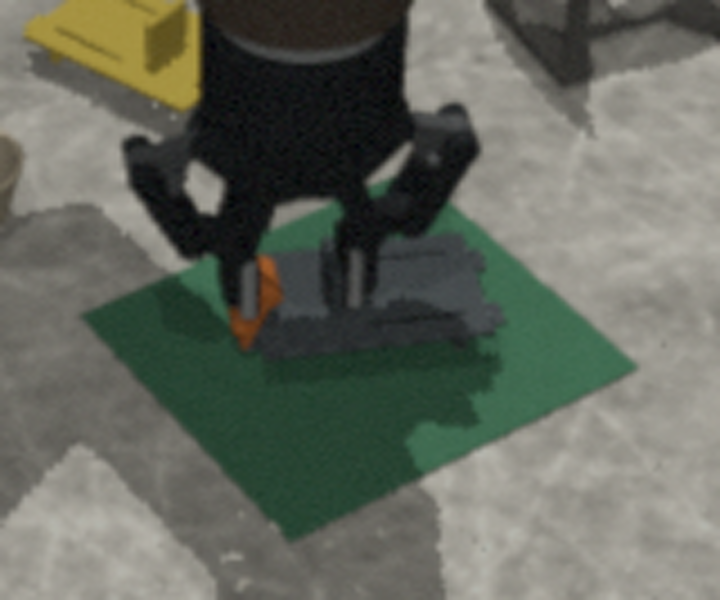

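Emit:
apply_moves:
  steps:
    - {"hand": 0.391, "xyz": [0.15, -0.15, 0.2], "delta_rot": [0, 0.006, 0.002]}
    - {"hand": 0.391, "xyz": [0.2, -0.18, 0.4], "delta_rot": [0, 0.006, 0.002]}
    - {"hand": 0.391, "xyz": [0.2, -0.18, 0.5], "delta_rot": [0, 0.006, 0.002]}
    - {"hand": 0.391, "xyz": [0.2, -0.18, 0.55], "delta_rot": [0, 0.006, 0.002]}
    - {"hand": 0.391, "xyz": [0.2, -0.18, 0.55], "delta_rot": [0, 0.006, 0.002]}

```text
clock: 16.33
position: [459.0, -149.6, 47.8]
ee_rot: [0.217, 0.976, 0.0, -0.001]
contact_force: [-0.4, 0.9, -1.3]
gripper_width: 33.8
```

Emit:
apply_moves:
  steps:
    - {"hand": 0.391, "xyz": [0, 0, 0.1], "delta_rot": [0, 0, 0]}
    - {"hand": 0.391, "xyz": [0, 0, 0.1], "delta_rot": [0, 0, 0]}

```text
clock: 16.5
position: [459.0, -149.6, 46.8]
ee_rot: [0.217, 0.976, 0.0, -0.001]
contact_force: [-0.2, 0.3, -1.5]
gripper_width: 33.4
```

Emit:
apply_moves:
  steps:
    - {"hand": 0.391, "xyz": [0, 0, 0.1], "delta_rot": [0, 0, 0]}
    - {"hand": 0.391, "xyz": [0, 0, 0.1], "delta_rot": [0, 0, 0]}

```text
clock: 16.67
position: [459.2, -149.6, 46.1]
ee_rot: [0.217, 0.976, 0.0, -0.001]
contact_force: [-0.8, 1.9, -0.7]
gripper_width: 33.6
```

```bash
python3 -c "
from h import *
s=show();print(s['position'])"
```

```text
t 16.67 unit xyz 91.32 -357.06 46.09 F(u) -1.49 1.35 -0.66 w 33.63 j [ 0.02  0.42 -0.58 -0.   -0.57 -0.46] Rerr [-0.0001 -0.0018  0.0003]
[ 459.22873344 -149.58340362   46.09048082]
```

Emit:
apply_moves:
  steps:
    - {"hand": 0.391, "xyz": [0, 0, 0.08], "delta_rot": [0, 0, 0]}
    - {"hand": 0.391, "xyz": [0, 0, 0.08], "delta_rot": [0, 0, 0]}

```text
clock: 16.83
position: [459.4, -149.6, 45.9]
ee_rot: [0.217, 0.976, 0.0, -0.001]
contact_force: [-1.5, 0.3, 4.9]
gripper_width: 33.7
```

Emit:
apply_moves:
  steps:
    - {"hand": 0.391, "xyz": [0, 0, 0.08], "delta_rot": [0, 0, 0]}
    - {"hand": 0.391, "xyz": [0, 0, 0.08], "delta_rot": [0, 0, 0]}

```text
clock: 17.0
position: [459.4, -149.7, 45.7]
ee_rot: [0.217, 0.976, 0.0, -0.001]
contact_force: [-1.6, 0.1, 10.7]
gripper_width: 33.8
```

Emit:
apply_moves:
  steps:
    - {"hand": 0.403, "xyz": [0.05, 0, -0.04], "delta_rot": [0, 0, 0]}
    - {"hand": 0.42, "xyz": [0.12, 0, -0.02], "delta_rot": [0, 0, 0]}
    - {"hand": 0.437, "xyz": [0.195, 0, 0.02], "delta_rot": [0, 0, 0]}
    - {"hand": 0.454, "xyz": [0.27, 0, 0.05], "delta_rot": [0, 0, 0]}
    - {"hand": 0.471, "xyz": [0.34, 0, 0.09], "delta_rot": [0, 0, 0]}
    - {"hand": 0.488, "xyz": [0.41, 0, 0.12], "delta_rot": [0, 0, 0]}
    - {"hand": 0.505, "xyz": [0.485, 0, 0.15], "delta_rot": [0, 0, 0]}
    - {"hand": 0.522, "xyz": [0.55, 0, 0.15], "delta_rot": [0, 0, 0]}
    - {"hand": 0.54, "xyz": [0.55, 0, 0.1], "delta_rot": [0, 0, 0]}
    - {"hand": 0.6, "xyz": [0.5, 0, 0.05], "delta_rot": [0, 0, 0]}
    - {"hand": 0.68, "xyz": [0.45, 0, 0], "delta_rot": [0, 0, 0]}
    - {"hand": 0.72, "xyz": [0.4, 0, 0], "delta_rot": [0, 0, 0]}

```text
clock: 18.0
position: [454.8, -147.8, 44.0]
ee_rot: [0.217, 0.976, 0.0, -0.002]
contact_force: [-0.1, -0.4, 0.0]
gripper_width: 61.3
```

```bash
python3 -c "
from h import *
from bench import get_image
s=show();print(s['position'])
p=get_image('wrist');cv2.imwrite('pics/t_w.png',p['frame'])"
```

```text
t 18.0 unit xyz 86.58 -357.36 44.02 F(u) 0.1 -0.38 0.01 w 61.32 j [ 0.03  0.42 -0.6  -0.   -0.56 -0.46] Rerr [-0.0005 -0.0034 -0.0001]
[ 454.81057005 -147.83511255   44.02385108]
```

View pics/t_w.png

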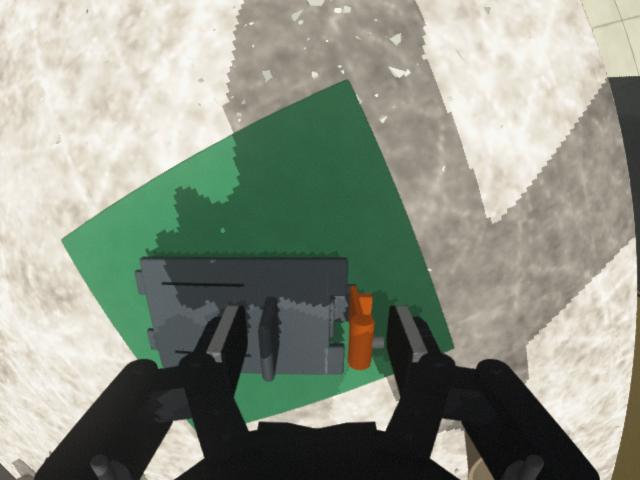

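Released cleanly, with both fingers clear of the rib and bead. I'll retreat straight up and check the placing.

Emit:
apply_moves:
  steps:
    - {"hand": 0.72, "xyz": [0, 0, -0.5], "delta_rot": [0, 0, 0]}
    - {"hand": 0.72, "xyz": [0, 0, -1.5], "delta_rot": [0, 0, 0]}
    - {"hand": 0.72, "xyz": [0, 0, -3.5], "delta_rot": [0, 0, 0]}
    - {"hand": 0.72, "xyz": [0, 0, -6], "delta_rot": [0, 0, 0]}
    - {"hand": 0.72, "xyz": [0, 2, -9], "delta_rot": [0, 0, 0]}
    - {"hand": 0.72, "xyz": [0, 5, -12], "delta_rot": [0, 0, 0]}
    - {"hand": 0.72, "xyz": [0, 8.5, -15], "delta_rot": [0, 0, 0]}
    - {"hand": 0.72, "xyz": [0, 12, -17], "delta_rot": [0, 0, 0]}
    - {"hand": 0.72, "xyz": [0, 15, -18], "delta_rot": [0, 0, 0]}
    - {"hand": 0.72, "xyz": [0, 17, -18], "delta_rot": [0, 0, 0]}
    - {"hand": 0.72, "xyz": [0, 18, -18], "delta_rot": [0, 0, 0]}
    - {"hand": 0.72, "xyz": [0, 18, -18], "delta_rot": [0, 0, 0]}

```text
clock: 19.05
position: [532.4, 16.4, 224.2]
ee_rot: [0.216, 0.976, 0.0, -0.001]
contact_force: [-0.2, -0.5, 0.3]
gripper_width: 61.8
```

```bash
python3 -c "
from h import *
from bench import get_image,nets
show()
for n,b in [('top',(330,180,500,310)),('scene',(280,250,450,400))]:
    p=get_image(n);f=p['frame'];cv2.imwrite(f'pics/u_{n}.png',f)
    x0,y0,x1,y1=b;cv2.imwrite(f'pics/u_{n}c.png',cv2.resize(f[y0:y1,x0:x1],None,fx=4,fy=4,interpolation=2))
    for l in ['cover','crucible','denture_base','marker']: print(n,l,[(np.round(d['xyz'],0),round(d['confidence'],2)) for d in nets.pinpoint(p,l)])
"
```

```text
t 19.05 unit xyz 87.11 -175.69 224.18 F(u) -0.01 -0.54 0.28 w 61.8 j [ 0.33  0.25 -0.26 -0.   -1.06 -0.77] Rerr [-0.0001 -0.0024  0.0023]
top cover [(array([517.,  39.,  22.]), 0.76), (array([349., 320.,  23.]), 0.69), (array([ 485., -156.,   25.]), 0.61)]
top crucible [(array([397.,  -6.,  -1.]), 0.88)]
top denture_base [(array([678.,  65.,   1.]), 0.57)]
top marker [(array([466., 382.,   0.]), 0.57)]
scene cover [(array([516.,  42.,  20.]), 0.81), (array([ 486., -162.,   21.]), 0.79), (array([680.,  63.,   3.]), 0.6)]
scene crucible [(array([394.,  -6.,   1.]), 0.96)]
scene denture_base [(array([680.,  62.,  -1.]), 0.57)]
scene marker []
```

View pics/u_topc.png

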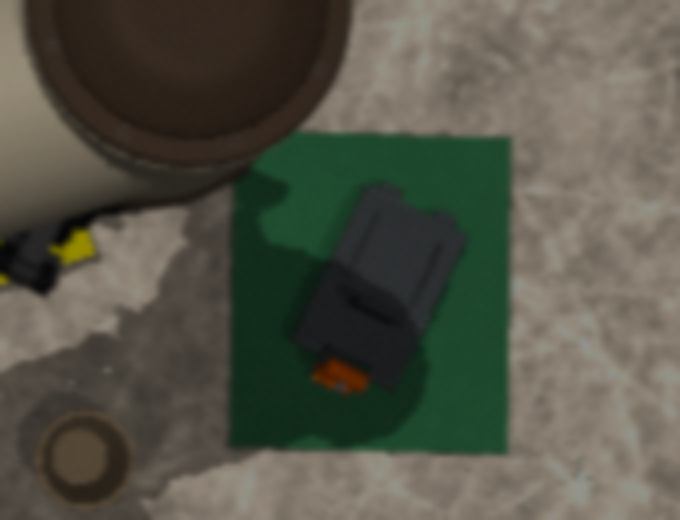

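View pics/u_scene.png

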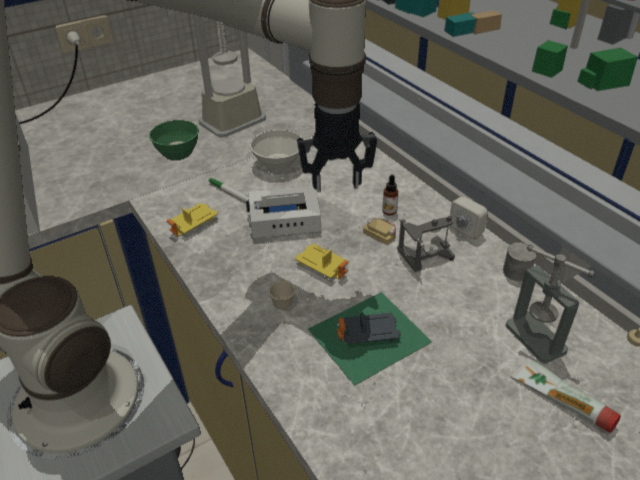

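```bash
python3 -c "
from bench import workorder; print(workorder.job_done())"
```

```text
the job is handed in; nothing more can be done
None
```

The cover is off the unit and stands upright on the green mat. I handed the job in at about 19 s on the robot's clock. The hand-in gives no verdict.

- **Unsnapping:** One grasp held the rib and pressed the bead in by roughly 10 mm. The tab looked intact in the wrist views. I could not read the squeeze force on it directly.
- **Removing:** I swung the tab end up about 0.285 rad around the lip, drew the cover about 14 mm to -x, and lifted it. Outside forces stayed under about 5 N through the swing, draw and lift.
- **Placing:** The cover touched down with about 11 N. I opened the fingers while holding the rib finger still, so the spring would not push the cover, then retreated.

**Last checks:**
- **Position:** The networks put the cover at (485, -156) in the top view and (486, -162) in the scene view, against a mat centre of about (485, -161.5). My own reading of the top picture puts it about 5 mm off in -y, so the views disagree by several mm. All of them place it well inside the mat.
- **Bystanders:** The crucible and denture model are within about 5 mm of their first readings, which is roughly the networks' error. The marker matched in the top view only. The network did not find it in the scene view, though it is visible there in its old place.
- **Arm:** It is raised and touching nothing.

**One disagreement:** The bead's resting distance from the rib measured about 42.5 to 43.5 mm by feel, slightly below the stated 44.5 mm minimum. I put this down to width-reading error.

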